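Move a fresh-glazed plate with a lifter

ROBOT

A 6-joint arm with a two-finger parallel gripper is mounted at the origin on the work surface. World frame = base frame: x ahead of the robot, y to its left, z up, the work surface at z = 0. Lengths are in m, angles in degrees, forces in N, time in s.
With the tool pointing down it reaches from about 0.3 to 0.75 m from the base axis. Payload 8.5 kg.
Tool frame: the origin (TCP) lies midway between the tips of the shut fingers; the grasp point (between the pads) lies env.tcp_to_grasp behind it (env.tcp_to_grasp is the distance from the TCP to the grasp point, in m); z points along the fingers, y is the direction in which the jaws open and shut (so a half turn about z gives the same grasp; the last joint's range is limited). The gripper opens to 85 mm and grips with 20 to 120 N. Pads are 22 mm wide; open, the fingers measure 114 mm over their backs; the gripper's body (76 mm by 85 mm) begins 54 mm behind the grasp point. The pads swing forward as they close: fully open they stand 13 mm farther back than shut.
Start: joints at [-82.409, 21.807, 74.336, -0, 83.858, -12.336], TCP at [0.187, -0.517, 0.231] pointing down, gripper open.
Joint ranges: [-178.18, 178.18], [-50.72, 133.34], [12.68, 142.11], [-81.47, 261.47], [9.98, 163.14], [-165.26, 165.26]. Speed limits (degrees/s): [136.94, 136.94, 180, 180, 180, 180].

INTERFACE

Orientations are given as a 3x3 rotation matrix whose columns are the frame's x, y, z axes.
In Python, from rig import readout, imaging, job, env gives the robot as it stands.
- The arm moves only by the tool move_arm, never from a script. Its argument "motion" is a list of rows, each a list of 3 entries, a list of its own where there are three numbers: the shift along the tool's x, y, z normalised to -1 to 1, where 1 is 0.02 m, then the turn, a rotation vector about the tool's x, y, z normalised to -1 to 1, where 1 is 120 degrees, then the gripper command: -1 is shut, 1 is fully open, values between are in proportion. In form: [[[tx, ty, tz], [rx, ry, rz], claw], ...]. A call has 1 to 12 rows; each row shifts and turns the pose as measured when the row begins, along the tool's axes as they then stand; what a row does not reach is not made up. A row lasts 1/12 s, in which the tool goes at most 41.7 mm and 7.16 degrees, less where a joint would pass 70% of its speed; a pose out of reach is approached as far as the arm can. A call with a number of a shift or a turn outside -1 to 1 is refused whole. A call with a gripper value outside its range is refused whole. The fingers move at their own pace and stop on an object; "squeeze" is the grip in N (left out, the last holds). Time passes only in rows, so rows that do not move let the fingers close. It gives the time, the measured TCP pose, the force and the opening at its end, in the units of the state.
- readout.observe(): the state, without advancing time (a new reading comes with each control period).
- imaging.get_image(name): name is "side" or "top" or "wrist"; returns a dict with "img" (400x640x3 uint8, blue, green, red), "fov_y" (degrees; the focal length in pixels is half the picture's height over the tangent of half this angle, whatever the lens; pixels are square), "cx", "cy" (the principal point, pixels), "eye" and "orientation" of the camera in the world. Camera axes: x right, y up, looking along -z (the intrinsics and any distortion apply to the point x, -y, -z); pixel columns grow to the right and rows downward; lengths in m; the calibration is good to about 2 mm. A picture is of the moment at which its call begins. There is no depth.
- job.close_job(): hands the job in, once; it reports no verdict.
The state is a dict: "time_s": time; "q": joint angles; "qvel": joint speeds; "joint_efforts": joint torques, N m; "position": TCP position; "tool_rot": TCP orientation; "ft_force": force on the tool from outside, world axes, zero at the start; "wrist_torque": the same for the moment, N m; "grip_width": finger opening in m.
Only numpy, scipy, OpenCV 4.12 (cv2) and the standard library are available. Lean on these libraries where they do the work, as an engineer would, in place of code of your own. Each camera call takes 0.05 s, during which the arm holds its last target.

TASK

The flat celadon plate on the plywood rest has a fresh, delicate glaze, so the gripper must not touch it: take the lifter by its leaning wooden grip, slide the blade under the plate between the runners, lift the plate clear and carry it level to the blue tray. Set it down gently from the lifter, centred and flat on the tray's two runners, then draw the blade out, lay the lifter flat on the bench clear of the tray and let go. Leave the bowl, the hexagonal box and the brass tin where they are.

Things in the scene. Friction and masses are not known exactly. Their poses are not given: they have to be found in the camera images.
- plate: Round flat plate, pale green with a brown rim and thin pale rings, diameter 130, thickness 8, about 0.2 kg. Origin: centre of its underside; z up. It lies loose on the two runners of the rest, its underside 34 above the bench.
- rest: Fixed plywood board 150 x 150 x 8, origin at the centre of its underside on the bench, x away from the robot. Two cork-topped runners along x, 140 long, 14 wide, centred at y = -53 and +53, tops 34 above the bench. Between them a channel 92 wide, open at both x ends, from 8 (board top) to 34 (plate underside) above the bench.
- tray: Fixed blue tray 170 x 170, floor top 8, dark low walls (top 30) at +x and both y sides, open at -x. Origin: centre of its underside on the bench, x away from the robot. Two rubber-topped runners along x, 140 long, 14 wide, at y = -53 and +53, tops 34 above the bench, channel 92 wide between. The plate goes centred over the origin, underside at 34.
- lifter: Loose spatula, 0.16 kg: aluminium blade 66 wide, 3 thick, from x = -20 to +115, with a 40 wide strap rising from x = 0, leaning 35 degrees back, to the wooden grip. Origin on the blade's underside; x towards the blade's tip, y sideways, z up. It starts flat on the bench. A plate on the blade clears the strap if its centre is at x = 72 or more; at x = 78 it lies well.
- lifter_grip (a point): Centre of the lifter's dark wooden grip: a flat slab 18 thick, 70 wide (along y), 70 long, leaning 35 degrees back (to -x) from vertical. It is at x = -50.5, y = 0, z = 73.6 from lifter, with the same axes. Grasp it across its 18 thickness, fingers pointing down along its slope (35 degrees from vertical, towards +x and down), firmly (about 50 N): the loaded blade weighs on it.
- lifter_blade (a point): Middle of the lifter's blade, 47.5 ahead of the lifter's origin along x and 1.5 above the blade's underside; same axes as the lifter.
- bowl: Bystander: white ceramic bowl, diameter 120, 55 high, origin at centre of its underside.
- hexbox: Bystander: red-brown hexagonal wooden box, about 136 across, 56 high, origin at centre of its underside.
- tin: Bystander: brass tin with a knob, diameter 92, 62 high, origin at centre of its underside.
There are look-alikes about, which are no part of the job. What is meant by the rest is not red, and is the larger of those in its own colour.

How it is judged (in metres and radians):
On the way, in this order (a step that is already met when the one before it is completed fails the run):
1. the plate is lifted clear of the rest on the lifter, its underside at least 10 mm above the runners (height (world z) of plate above 0.044 m and contact force between plate and lifter above 0.3 N and contact force between plate and rest below 0.05 N), for 0.2 s.
2. the plate is over the tray (centre within 40 mm of the tray's), above the runners, still carried by the lifter (horizontal distance between plate and tray below 0.04 m and height (world z) of plate above 0.037 m and contact force between plate and lifter above 0.3 N), for 0.1 s.
At the end, for the whole second after the job is handed in: Plate at rest, flat (0.06 rad) on the tray's runners, centre within 25 mm of the tray's, not touching the lifter. Lifter at rest, flat on the bench (0.06 rad, blade middle below 6 mm), not touching the tray, blade middle over 130 mm from the plate's centre (horizontal distance between plate and tray below 0.025 m and height (world z) of plate between 0.03 and 0.037 m and angle between each of plate, lifter_blade's own z axis and vertical below 0.06 rad and linear speed of each of plate, lifter below 0.01 m/s and contact force between plate and lifter below 0.05 N and contact force between plate and tray above 0.5 N and height (world z) of lifter_blade below 0.006 m and horizontal distance between lifter_blade and plate above 0.13 m and contact force between lifter and tray below 0.05 N).
It fails at once if the gripper or arm touches the plate (contact force between any of the fingers, the arm and plate above 0.3 N).
It fails at once if the plate falls off the runners or the lifter (underside below 20 mm, or tilted over 0.35 rad) (height (world z) of plate below 0.02 m or angle between plate's own z axis and vertical above 0.35 rad).
It fails at once if the plate is banged onto the tray (over 20 N) (contact force between plate and tray above 20 N).
It fails at once if a bystander is moved more than 30 mm (distance of any of bowl, hexbox, tin from where it was at the start of the episode above 0.03 m).
It also fails if it takes over 69 s, if anything falls off the work surface, if the arm or the gripper's body presses on something with over 40 N, if the wrist force passes 120 N, or if a joint passes its speed limit or range.

## Working session

There is one attempt and no reset: what is moved stays moved. The work goes in short steps, Python scripts to look and compute and a tool call to move; the robot and the scene stay as the last step left them, time stands still between calls to the robot, and variables do not carry over. Pictures are saved under pics/ and viewed, and the job is handed in when it is done.

Besides the shell and the picture viewer there is one more tool, called after "Request:" as name([rows], argument=value, ...), one row to a line, values as JSON. move_arm: Moves the arm, as the interface text tells. Its arguments: {"type":"object","properties":{"motion":{"type":"array","items":{"type":"array"}},"squeeze":{"type":"number"}},"required":["motion"]}

```bash
ls; mkdir -p pics
python3 - <<'E'
from rig import readout, imaging, job, env
import cv2
print(readout.observe()); print([ (k,getattr(env,k)) for k in dir(env) if not k.startswith('__')])
for n in ["side","top","wrist"]:
    d=imaging.get_image(n); cv2.imwrite(f"pics/a_{n}.png",d["img"]); print(n,{k:v for k,v in d.items() if k!="img"})
E
```

```text
pics
{'time_s': 0.0, 'q': array([-8.24072394e+01,  2.18427088e+01,  7.43857540e+01,  7.98057875e-04,
        8.38560140e+01, -1.23364159e+01]), 'qvel': array([ 0.00219407, -0.03550982, -0.03695044, -0.06122615,  0.00960673,
        0.09185653]), 'joint_efforts': array([ 1.88541198e-03, -4.48453474e+01, -2.31274670e+01, -7.48311459e-05,
        4.78573405e-03,  1.69902449e-06]), 'position': array([ 0.18742883, -0.51677394,  0.23068977]), 'tool_rot': array([[ 9.40115216e-01,  3.40856784e-01, -1.81086560e-04],
       [ 3.40856674e-01, -9.40114135e-01,  1.46330045e-03],
       [ 3.28533852e-04, -1.43739558e-03, -9.99998913e-01]]), 'ft_force': array([ 1.10974294, -0.6393409 ,  0.09876765]), 'wrist_torque': array([-0.01435786,  0.00285512, -0.03690643]), 'grip_width': 0.08505114892793077}
[('MotionError', <class 'rig.MotionError'>), ('tcp_to_grasp', 0.0187)]
side {'fov_y': 55.82150807556407, 'cx': 313.5489594312416, 'cy': 204.12077354877923, 'eye': array([0.15479123, 0.59927961, 0.83311495]), 'orientation': array([[-0.84620256,  0.37868527, -0.37488491],
       [-0.53268391, -0.61932001,  0.57679335],
       [-0.01375058,  0.68777917,  0.72578973]])}
top {'fov_y': 42.052323461682874, 'cx': 315.8978019591694, 'cy': 193.01763658785327, 'eye': array([0.44582879, 0.02399303, 1.60360358]), 'orientation': array([[-0.01745037,  0.99845984, -0.05266346],
       [-0.99967538, -0.01644519,  0.01946014],
       [ 0.01856411,  0.05298595,  0.99842269]])}
wrist {'fov_y': 59.42477535909359, 'cx': 323.3243162522463, 'cy': 198.26227436156853, 'eye': array([ 0.26125546, -0.49051191,  0.3727746 ]), 'orientation': array([[ 3.41434093e-01,  8.94162948e-01,  2.89646998e-01],
       [-9.39905365e-01,  3.25084530e-01,  1.04393259e-01],
       [-8.15174125e-04, -3.07884185e-01,  9.51423494e-01]])}
```

View pics/a_top.png

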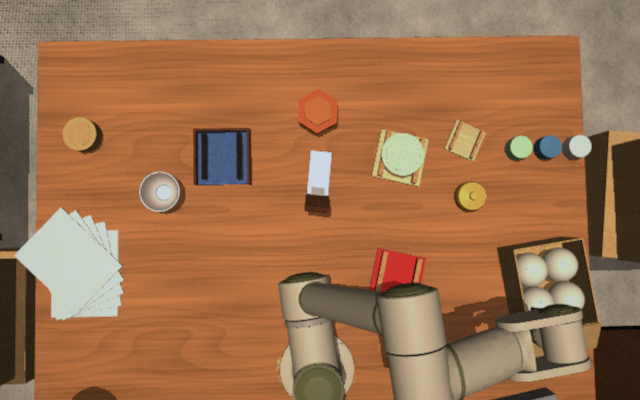

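View pics/a_side.png

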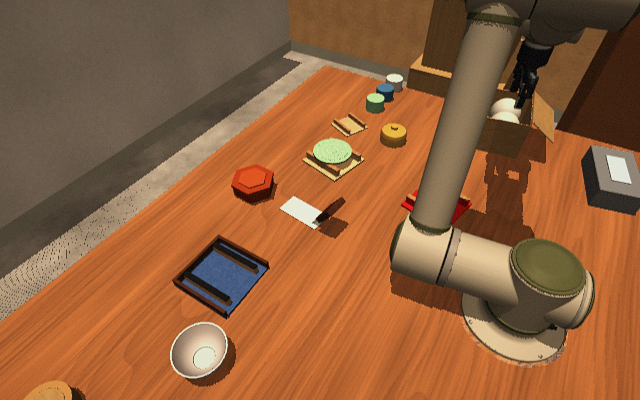

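View pics/a_wrist.png

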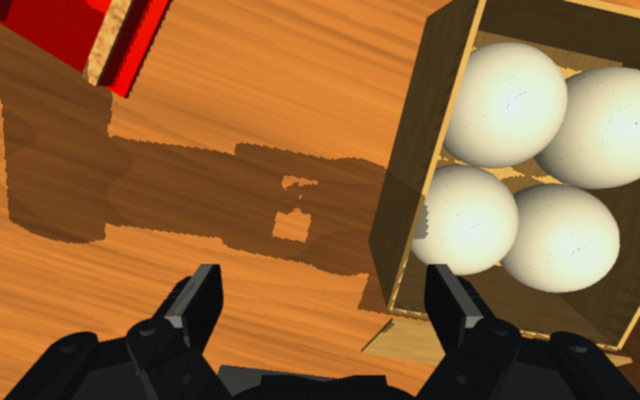

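The top view shows these candidates:
- **Rests:** plywood with the plate at (403,155), a smaller plywood one at (466,140), and a red one at (398,270). The larger plywood one carrying the plate is the rest.
- **Lifter:** the only one is at (318,182), with its grip at (317,203).
- **Tray:** blue, at (222,157).

I'll check these in a close crop.

Run:
```python
import cv2, numpy as np
t=cv2.imread("pics/a_top.png")
c=[t[120:195,365:440],t[140:220,285:355][:75,:],t[120:195,185:260]]
c=[cv2.resize(x,(260*x.shape[1]//75,260),interpolation=cv2.INTER_CUBIC) for x in c]
s=cv2.imread("pics/a_side.png")
d=[s[130:190,290:370],s[180:240,270:350],s[230:320,165:285]]
d=[cv2.resize(x,(260*4//3,260),interpolation=cv2.INTER_CUBIC)[:,:260] for x in d]
a=np.hstack(c); b=np.hstack(d); w=min(a.shape[1],b.shape[1])
cv2.imwrite("pics/crop1.png",np.vstack([a[:,:w],b[:,:w]]))
```

```text
(no output)
```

View pics/crop1.png

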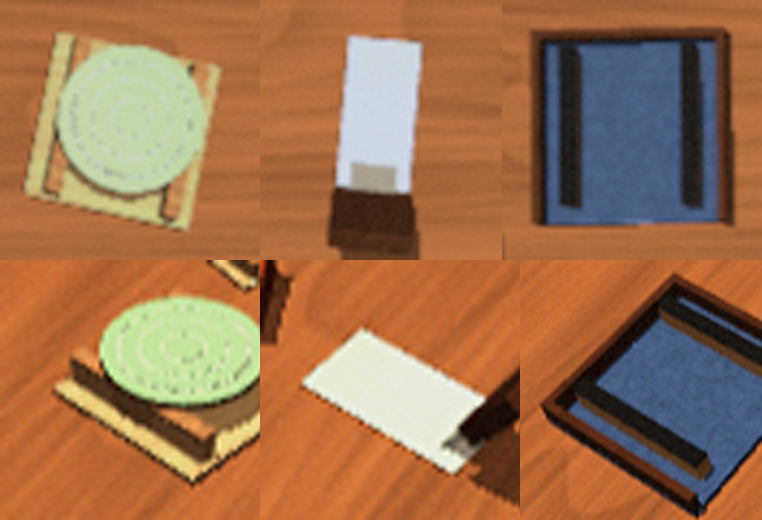

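The crop confirms it. The rest at (403,155) carries the green plate on two runners, and it's yawed about 10° clockwise. The lifter blade points away from the robot and the tray opens toward it. Next I'll measure them.

```bash
cat > h.py <<'E'
import cv2, numpy as np
from rig import readout, imaging, job, env
def cam(n):
    d=imaging.get_image(n); return d
def ray(d,px):
    px=np.atleast_2d(np.float64(px)); f=200/np.tan(np.radians(d["fov_y"]/2))
    v=np.c_[(px[:,0]-d["cx"])/f,-(px[:,1]-d["cy"])/f,-np.ones(len(px))]
    return v@np.array(d["orientation"]).T
def toz(d,px,z):
    r=ray(d,px); e=np.array(d["eye"]); return e+r*((z-e[2])/r[:,2])[:,None]
def proj(d,P):
    p=(np.atleast_2d(P)-d["eye"])@np.array(d["orientation"]); f=200/np.tan(np.radians(d["fov_y"]/2))
    return np.c_[d["cx"]-f*p[:,0]/p[:,2], d["cy"]+f*p[:,1]/p[:,2]]
def tri(d1,p1,d2,p2):
    a,b=ray(d1,p1)[0],ray(d2,p2)[0]; A=np.c_[a,-b]; s=np.linalg.lstsq(A,d2["eye"]-d1["eye"],rcond=None)[0]
    P,Q=d1["eye"]+a*s[0],d2["eye"]+b*s[1]; return (P+Q)/2,np.linalg.norm(P-Q)
def big(mask,roi):
    m=np.zeros(mask.shape,np.uint8); x0,y0,x1,y1=roi; m[y0:y1,x0:x1]=mask[y0:y1,x0:x1]*255
    cs=cv2.findContours(m,cv2.RETR_EXTERNAL,cv2.CHAIN_APPROX_NONE)[0]
    return max(cs,key=cv2.contourArea)
def rectw(d,c,z):
    P=toz(d,c[:,0,:],z)[:,:2]; (cx,cy),(w,h),a=cv2.minAreaRect(np.float32(P*1000)); return cx,cy,w,h,a
E
python3 - <<'E'
from h import *
for n,rois in {"top":dict(plate=(365,120,440,195),rest=(365,120,440,195),blade=(285,140,355,220),tray=(185,120,260,195)),
          "side":dict(plate=(290,125,380,190),rest=(290,125,380,190),blade=(265,185,350,240),tray=(165,225,285,325))}.items():
    d=cam(n); im=d["img"]; hsv=cv2.cvtColor(im,cv2.COLOR_BGR2HSV).astype(int); b,g,r=[im[...,i].astype(int) for i in range(3)]
    H,S,V=hsv[...,0],hsv[...,1],hsv[...,2]
    M=dict(plate=(g>r+8)&(g>b+15)&(V>90), rest=((r>150)&(g>0.72*r)&(b<0.75*r))|((g>r+8)&(g>b+15)&(V>90)), blade=(S<70)&(V>110), tray=(b>r+20)&(b>g))
    zz=dict(plate=.042,rest=.008,blade=.003,tray=.008)
    for k in rois:
        c=big(M[k],rois[k]); print(n,k,"area",cv2.contourArea(c),"rect mm",np.round(rectw(d,c,zz[k]),1))
        if k=="plate":
            P=toz(d,c[:,0,:],.042)[:,:2]*1000; print("  circ",cv2.minEnclosingCircle(np.float32(P)), cv2.fitEllipse(np.float32(P)))
        cv2.drawContours(im,[c],-1,(255,0,255),1)
    cv2.imwrite(f"pics/m_{n}.png",cv2.resize(im[90:330,160:480],(800,600),interpolation=cv2.INTER_NEAREST))
E
```

```text
top plate area 1314.0 rect mm [ 642.3 -269.3  127.7  121.8   89.1]
  circ ((643.183837890625, -269.7723083496094), 64.46307373046875) ((642.6536254882812, -270.1629638671875), (123.45217895507812, 125.50798797607422), 5.334349632263184)
top rest area 1932.5 rect mm [ 638.2 -269.4  152.1  155.1   76.9]
top blade area 906.0 rect mm [592.6 -17.6  67.5 137.8  83.9]
top tray area 1842.0 rect mm [642.8 281.1 150.4 160.8  89.4]
side plate area 696.0 rect mm [ 643.3 -270.4  127.8  126.    86.8]
  circ ((642.0045166015625, -270.36322021484375), 64.57778930664062) ((642.306640625, -269.9970703125), (124.87745666503906, 125.57749938964844), 140.919677734375)
side rest area 736.5 rect mm [ 664.3 -309.4  133.   138.5   31.1]
side blade area 631.0 rect mm [594.1 -19.1  67.1 134.9  84.3]
side tray area 2041.0 rect mm [642.9 276.5 163.7 152.4   0. ]
```

View pics/m_top.png

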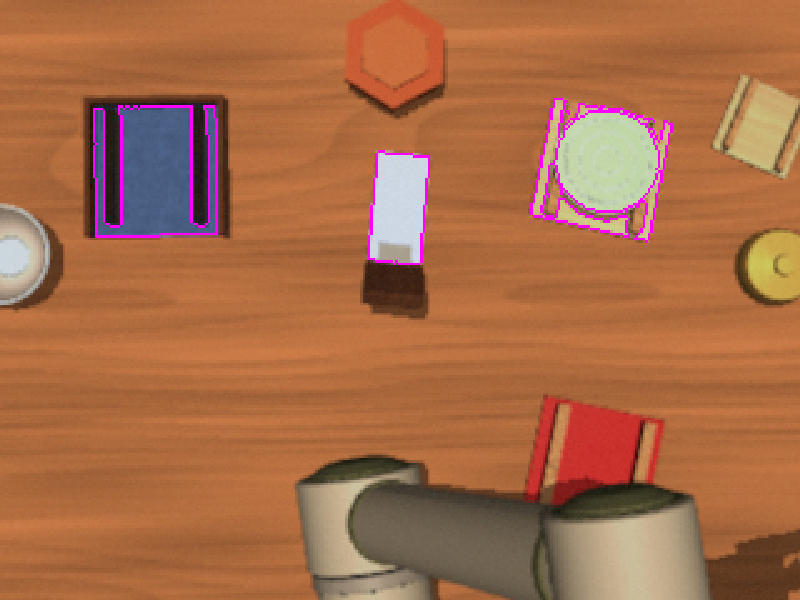

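View pics/m_side.png

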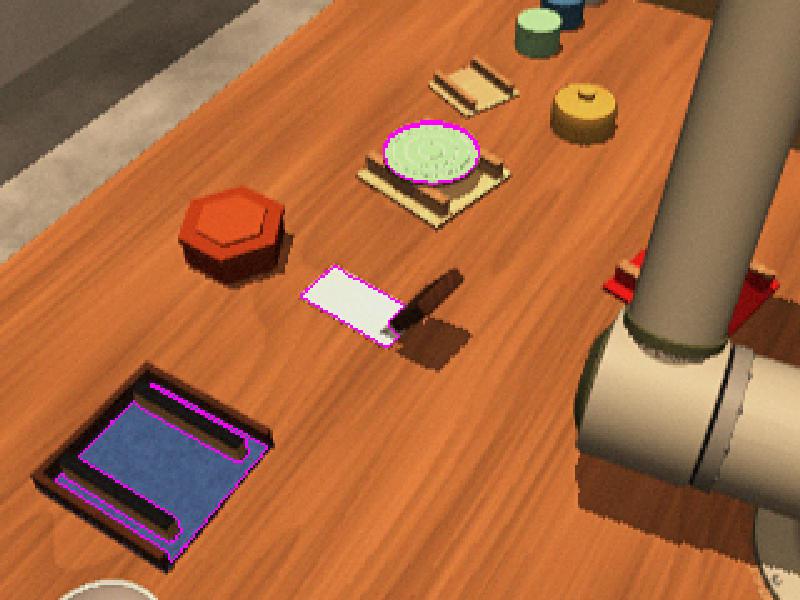

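The plate is at about (0.642, -0.270) in both views, and the blade middle at (0.593, -0.018) with yaw about -6°. Next I'll refine the rest's yaw, the tray centre and the bystanders.

Run:
```python
from h import *
t=cam("top"); im=t["img"]; b,g,r=[im[...,i].astype(int) for i in range(3)]; V=im.max(2).astype(int)
M=((r>150)&(g>0.72*r)&(b<0.75*r))|((g>r+8)&(g>b+15)&(V>90))
c=big(M,(365,120,440,195)); P=toz(t,c[:,0,:],.008)[:,:2]*1000
cx,cy,w,h,a=rectw(t,c,.008)
for yaw in np.radians([a-90]):
    R=np.array([[np.cos(yaw),np.sin(yaw)],[-np.sin(yaw),np.cos(yaw)]]); L=(P-[cx,cy])@R.T
    for nm,ax,sg in (("-x",0,-1),("+x",0,1),("-y",1,-1),("+y",1,1)):
        s=L[(sg*L[:,ax]>66)&(abs(L[:,1-ax])<66)]
        vx,vy,x0,y0=cv2.fitLine(np.float32(s),cv2.DIST_HUBER,0,.01,.01).ravel()
        ang=np.degrees(np.arctan2(vy,vx)); print("rest side",nm,len(s),"offset",s[:,ax].mean().round(1),"ang rel",round(ang,1), "base yaw",round(a-90,1))
# tray: dark runners
m=((V<60)).astype(np.uint8); roi=np.zeros_like(m); roi[125:190,190:256]=m[125:190,190:256]
n,lab,st,ce=cv2.connectedComponentsWithStats(roi)
for i in range(1,n):
    if st[i,4]>40:
        cc=cv2.findContours((lab==i).astype(np.uint8),0,1)[0][0]; print("dark",st[i],np.round(rectw(t,cc,.034),1))
np.savez('top.npz',img=im)
big4=cv2.resize(im[120:195,185:260],(600,600),interpolation=cv2.INTER_NEAREST); cv2.imwrite("pics/tray_z.png",big4)
hsv=cv2.cvtColor(im,cv2.COLOR_BGR2HSV).astype(int);
hx=big((hsv[...,0]<8)&(hsv[...,1]>170)&(V>100),(290,80,350,140)); print("hex",np.round(rectw(t,hx,.056),1))
tn=big((hsv[...,0]>18)&(hsv[...,0]<32)&(hsv[...,1]>150),(445,170,500,220)); print("tin",np.round(rectw(t,tn,.055),1))
bw=big((hsv[...,1]<90)&(V>70),(130,160,190,220)); print("bowl",np.round(rectw(t,bw,.055),1))
rd=big((hsv[...,0]<4)&(hsv[...,1]>200)&(V>100),(360,240,440,300)); print("red",np.round(rectw(t,rd,.008),1))
```

```text
rest side -x 55 offset -74.5 ang rel 89.4 base yaw -13.2
rest side +x 42 offset 72.8 ang rel -89.4 base yaw -13.2
rest side -y 42 offset -74.4 ang rel 0.3 base yaw -13.2
rest side +y 42 offset 74.7 ang rel -0.2 base yaw -13.2
dark [196 131  50  54 712] [641.1 280.3 148.  160.8  89.2]
hex [824.1 -26.7   2.1   6.4  44.4]
tin [ 512.4 -473.9   78.4   81.3   88.2]
bowl [541.2 458.9 118.  119.   89.8]
red [ 253.4 -239.9   22.1   90.5   22.5]
```

View pics/tray_z.png

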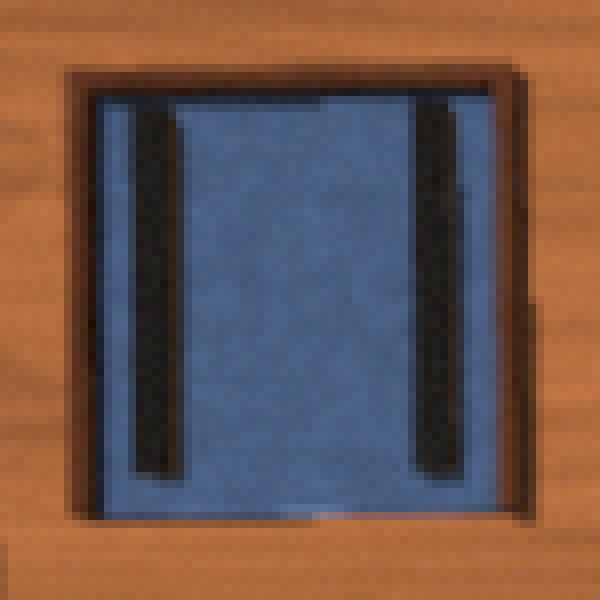

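Run:
```python
from h import *
t=cam("top"); f=lambda x,y:(185+x/8-.5,120+y/8-.5)
print("runner ends z34",toz(t,[f(151,98),f(435,98),f(151,472),f(435,472)],.034).round(4))
print("front floor corners z8",toz(t,[f(98,518),f(500,516)],.008).round(4))
print("outer wall top z30",toz(t,[f(70,68),f(522,66)],.03).round(4))
im=t["img"]; hsv=cv2.cvtColor(im,cv2.COLOR_BGR2HSV).astype(int); print(im[111,318],im[105,308],im[280,398])
print("hex edges z56", toz(t,[(298,111),(339,111),(318,90),(318,133)],.056).round(3)[:,:2].tolist())
s=cam("side"); si=s["img"]
f2=lambda c,x,y:(160+x/2.5-.5,90+y/2.5-.5)
print("side: tray front corners z8", toz(s,[f2(0,273,443),f2(0,170,572)],.03).round(3).tolist())
```

```text
runner ends z34 [[0.72   0.3309 0.034 ]
 [0.7185 0.2237 0.034 ]
 [0.578  0.3318 0.034 ]
 [0.5763 0.2251 0.034 ]]
front floor corners z8 [[0.5629 0.3572 0.008 ]
 [0.5612 0.2037 0.008 ]]
outer wall top z30 [[0.7326 0.3622 0.03  ]
 [0.731  0.1911 0.03  ]]
[ 61 110 202] [ 63 112 203] [ 43  48 200]
hex edges z56 [[0.775, 0.043], [0.773, -0.08], [0.838, -0.018], [0.707, -0.016]]
side: tray front corners z8 [[0.55, 0.206, 0.03], [0.546, 0.368, 0.03]]
```

Tray: (0.647, 0.278), yaw about -0.6°. The runner spacing of 107 mm and wall width of 171 mm match the given sizes. I'll write a helper that converts a target pose into rows, and print a plan to the pre-grasp.

```bash
cat >> h.py <<'E'
from scipy.spatial.transform import Rotation as Ro
def Rz(p): return Ro.from_euler('z',p,degrees=True).as_matrix()
C35,S35=np.cos(np.radians(35)),np.sin(np.radians(35))
RG=np.array([[0,C35,S35],[1,0,0],[0,S35,-C35]])   # tool axes in lifter frame
GRIP=np.array([-.0505,0,.0736])
def tcp_for(origin,yaw,back=0.,G=None):
    """nominal TCP pose for lifter origin/yaw, 'back' metres along -tool z"""
    R=Rz(yaw)@RG; p=np.array(origin)+Rz(yaw)@GRIP+R[:,2]*(env.tcp_to_grasp-back); return p,R
def plan(p,R,step=.018,ang=6.,N=None,grip=None,nd=2):
    s=readout.observe(); p0,R0=s["position"],s["tool_rot"]
    w=Ro.from_matrix(R0.T@R).as_rotvec(degrees=True); d=np.array(p)-p0
    n=N or int(np.ceil(max(np.linalg.norm(d)/step,np.linalg.norm(w)/ang,1)))
    print("dist mm",(np.linalg.norm(d)*1000).round(1),"rot",np.linalg.norm(w).round(2),"rows",n)
    rows=[]
    for k in range(n):
        Rk=R0@Ro.from_rotvec(w*k/n,degrees=True).as_matrix()
        rows.append([(Rk.T@d/n/.02).round(nd).tolist(),(w/n/120).round(4).tolist(),grip])
    for i in range(0,n,12): print(str(rows[i:i+12]).replace(" ",""))
    return rows
def err(p,R):
    s=readout.observe(); Rm=s["tool_rot"]
    print("t",round(s["time_s"],2),"pos",s["position"].round(4),"err mm",((np.array(p)-s["position"])*1000).round(1),"rot err tool deg",Ro.from_matrix(Rm.T@R).as_rotvec(degrees=True).round(2),"F",s["ft_force"].round(2),"T",s["wrist_torque"].round(2),"w",round(s["grip_width"],4),"q",s["q"].round(0))
E
python3 - <<'E'
from h import *
yaw=-6.; mid=np.array([.5934,-.0184,0]); o=mid-Rz(yaw)@[.0475,0,0]; print("origin",o, "grip",o+Rz(yaw)@GRIP)
p,R=tcp_for(o,yaw,back=.13); print("pre",p)
plan(p,R,grip=1)
E
```

```text
origin [ 0.54616021 -0.0134349   0.        ] grip [ 0.49593685 -0.00815621  0.0736    ]
pre [ 0.43244751 -0.00148321  0.16477162]
dist mm 574.6 rot 72.11 rows 32
[[[0.63,-0.63,0.1],[-0.0081,0.0051,-0.0161],1],[[0.65,-0.61,0.1],[-0.0081,0.0051,-0.0161],1],[[0.67,-0.59,0.1],[-0.0081,0.0051,-0.0161],1],[[0.69,-0.56,0.09],[-0.0081,0.0051,-0.0161],1],[[0.71,-0.54,0.09],[-0.0081,0.0051,-0.0161],1],[[0.73,-0.52,0.09],[-0.0081,0.0051,-0.0161],1],[[0.74,-0.5,0.09],[-0.0081,0.0051,-0.0161],1],[[0.76,-0.47,0.09],[-0.0081,0.0051,-0.0161],1],[[0.77,-0.45,0.09],[-0.0081,0.0051,-0.0161],1],[[0.79,-0.42,0.09],[-0.0081,0.0051,-0.0161],1],[[0.8,-0.4,0.09],[-0.0081,0.0051,-0.0161],1],[[0.81,-0.37,0.09],[-0.0081,0.0051,-0.0161],1]]
[[[0.82,-0.35,0.1],[-0.0081,0.0051,-0.0161],1],[[0.83,-0.32,0.1],[-0.0081,0.0051,-0.0161],1],[[0.84,-0.29,0.1],[-0.0081,0.0051,-0.0161],1],[[0.85,-0.27,0.11],[-0.0081,0.0051,-0.0161],1],[[0.86,-0.24,0.11],[-0.0081,0.0051,-0.0161],1],[[0.86,-0.21,0.12],[-0.0081,0.0051,-0.0161],1],[[0.87,-0.19,0.12],[-0.0081,0.0051,-0.0161],1],[[0.87,-0.16,0.13],[-0.0081,0.0051,-0.0161],1],[[0.88,-0.13,0.14],[-0.0081,0.0051,-0.0161],1],[[0.88,-0.1,0.15],[-0.0081,0.0051,-0.0161],1],[[0.88,-0.08,0.15],[-0.0081,0.0051,-0.0161],1],[[0.88,-0.05,0.16],[-0.0081,0.0051,-0.0161],1]]
[[[0.88,-0.02,0.17],[-0.0081,0.0051,-0.0161],1],[[0.88,0.0,0.18],[-0.0081,0.0051,-0.0161],1],[[0.88,0.03,0.19],[-0.0081,0.0051,-0.0161],1],[[0.87,0.06,0.2],[-0.0081,0.0051,-0.0161],1],[[0.87,0.08,0.21],[-0.0081,0.0051,-0.0161],1],[[0.86,0.11,0.22],[-0.0081,0.0051,-0.0161],1],[[0.86,0.13,0.23],[-0.0081,0.0051,-0.0161],1],[[0.85,0.16,0.24],[-0.0081,0.0051,-0.0161],1]]
```

Request:
move_arm([
  [[0.63,-0.63,0.1],[-0.0081,0.0051,-0.0161],1],
  [[0.65,-0.61,0.1],[-0.0081,0.0051,-0.0161],1],
  [[0.67,-0.59,0.1],[-0.0081,0.0051,-0.0161],1],
  [[0.69,-0.56,0.09],[-0.0081,0.0051,-0.0161],1],
  [[0.71,-0.54,0.09],[-0.0081,0.0051,-0.0161],1],
  [[0.73,-0.52,0.09],[-0.0081,0.0051,-0.0161],1],
  [[0.74,-0.5,0.09],[-0.0081,0.0051,-0.0161],1],
  [[0.76,-0.47,0.09],[-0.0081,0.0051,-0.0161],1],
  [[0.77,-0.45,0.09],[-0.0081,0.0051,-0.0161],1],
  [[0.79,-0.42,0.09],[-0.0081,0.0051,-0.0161],1],
  [[0.8,-0.4,0.09],[-0.0081,0.0051,-0.0161],1],
  [[0.81,-0.37,0.09],[-0.0081,0.0051,-0.0161],1],
], squeeze=60)

```text
time_s: 1.4
position: [0.2805, -0.3171, 0.2051]
tool_rot: [[0.709, 0.669, 0.222], [0.7, -0.705, -0.111], [0.083, 0.234, -0.969]]
ft_force: [-0.7, -0.5, 0.6]
grip_width: 0.0851
```

Run:
```python
from h import *
o=[.54616,-.01343,0]; p,R=tcp_for(o,-6,back=.13); err(p,R)
plan(p,R,grip=1)
```

```text
t 1.4 pos [ 0.2805 -0.3171  0.2051] err mm [151.9 315.7 -40.3] rot err tool deg [-18.93  12.09 -37.89] F [-0.71 -0.48  0.63] T [0.1  0.12 0.02] w 0.0851 q [-71.   5. 104.  11.  61. -30.]
dist mm 352.6 rot 44.04 rows 20
[[[0.81,-0.33,0.09],[-0.0079,0.005,-0.0158],1],[[0.82,-0.3,0.1],[-0.0079,0.005,-0.0158],1],[[0.83,-0.27,0.1],[-0.0079,0.005,-0.0158],1],[[0.84,-0.25,0.11],[-0.0079,0.005,-0.0158],1],[[0.85,-0.22,0.11],[-0.0079,0.005,-0.0158],1],[[0.85,-0.2,0.12],[-0.0079,0.005,-0.0158],1],[[0.86,-0.17,0.12],[-0.0079,0.005,-0.0158],1],[[0.86,-0.14,0.13],[-0.0079,0.005,-0.0158],1],[[0.86,-0.12,0.14],[-0.0079,0.005,-0.0158],1],[[0.86,-0.09,0.14],[-0.0079,0.005,-0.0158],1],[[0.87,-0.07,0.15],[-0.0079,0.005,-0.0158],1],[[0.87,-0.04,0.16],[-0.0079,0.005,-0.0158],1]]
[[[0.87,-0.01,0.17],[-0.0079,0.005,-0.0158],1],[[0.86,0.01,0.18],[-0.0079,0.005,-0.0158],1],[[0.86,0.04,0.19],[-0.0079,0.005,-0.0158],1],[[0.86,0.06,0.2],[-0.0079,0.005,-0.0158],1],[[0.85,0.09,0.21],[-0.0079,0.005,-0.0158],1],[[0.85,0.11,0.22],[-0.0079,0.005,-0.0158],1],[[0.84,0.14,0.23],[-0.0079,0.005,-0.0158],1],[[0.83,0.16,0.24],[-0.0079,0.005,-0.0158],1]]
```

Request:
move_arm([
  [[0.81,-0.33,0.09],[-0.0079,0.005,-0.0158],1],
  [[0.82,-0.3,0.1],[-0.0079,0.005,-0.0158],1],
  [[0.83,-0.27,0.1],[-0.0079,0.005,-0.0158],1],
  [[0.84,-0.25,0.11],[-0.0079,0.005,-0.0158],1],
  [[0.85,-0.22,0.11],[-0.0079,0.005,-0.0158],1],
  [[0.85,-0.2,0.12],[-0.0079,0.005,-0.0158],1],
  [[0.86,-0.17,0.12],[-0.0079,0.005,-0.0158],1],
  [[0.86,-0.14,0.13],[-0.0079,0.005,-0.0158],1],
  [[0.86,-0.12,0.14],[-0.0079,0.005,-0.0158],1],
  [[0.86,-0.09,0.14],[-0.0079,0.005,-0.0158],1],
  [[0.87,-0.07,0.15],[-0.0079,0.005,-0.0158],1],
  [[0.87,-0.04,0.16],[-0.0079,0.005,-0.0158],1],
])

```text
time_s: 2.4
position: [0.373, -0.1172, 0.1813]
tool_rot: [[0.348, 0.82, 0.455], [0.936, -0.332, -0.116], [0.056, 0.466, -0.883]]
ft_force: [0.6, -0.6, -0.5]
grip_width: 0.0859
```

Request:
move_arm([
  [[0.87,-0.01,0.17],[-0.0079,0.005,-0.0158],1],
  [[0.86,0.01,0.18],[-0.0079,0.005,-0.0158],1],
  [[0.86,0.04,0.19],[-0.0079,0.005,-0.0158],1],
  [[0.86,0.06,0.2],[-0.0079,0.005,-0.0158],1],
  [[0.85,0.09,0.21],[-0.0079,0.005,-0.0158],1],
  [[0.85,0.11,0.22],[-0.0079,0.005,-0.0158],1],
  [[0.84,0.14,0.23],[-0.0079,0.005,-0.0158],1],
  [[0.83,0.16,0.24],[-0.0079,0.005,-0.0158],1],
])

```text
time_s: 3.07
position: [0.4336, 0.0171, 0.1651]
tool_rot: [[0.073, 0.803, 0.591], [0.997, -0.048, -0.059], [-0.019, 0.594, -0.804]]
ft_force: [0.5, -0.3, 0.5]
grip_width: 0.0855
```

Run:
```python
from h import *
o=[.54616,-.01343,0]; p,R=tcp_for(o,-6,back=.13); err(p,R)
plan(p,R,grip=1)
for n in ("wrist",):
    d=cam(n); cv2.imwrite(f"pics/b_{n}.png",d["img"])
```

```text
t 3.07 pos [0.4336 0.0171 0.1651] err mm [ -1.1 -18.6  -0.3] rot err tool deg [ 1.46 -0.16  2.1 ] F [ 0.51 -0.32  0.52] T [ 0.02  0.27 -0.05] w 0.0855 q [-18.   4. 123.  23.  19. -34.]
dist mm 18.6 rot 2.57 rows 2
[[[-0.46,-0.01,0.02],[0.0061,-0.0007,0.0088],1],[[-0.46,0.0,0.02],[0.0061,-0.0007,0.0088],1]]
```

View pics/b_wrist.png

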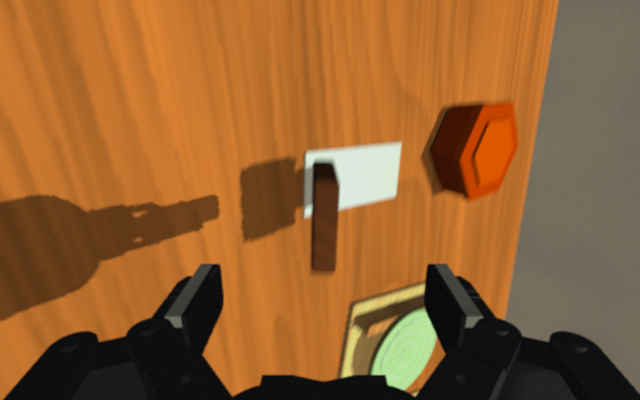

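The lifter grip is at (325,217) in the wrist view, between the fingers. The move overshot 18 mm in y, and q5 is low at 19°. I'll correct the pose, then fit simple kinematics to check reach for the insertion.

Request:
move_arm([
  [[-0.46,0,0.02],[0.006,0,0.009],1],
  [[-0.46,0,0.02],[0.006,0,0.009],1],
  [[0,0,0],[0,0,0],1],
])

```text
time_s: 3.37
position: [0.4325, 0.0004, 0.1641]
tool_rot: [[0.099, 0.817, 0.569], [0.995, -0.084, -0.052], [0.005, 0.571, -0.821]]
ft_force: [0.4, -0.4, 0.5]
grip_width: 0.0854
```

```bash
cat > fk.py <<'E'
import numpy as np, json
from h import *
def rowsA(q,R):
    q1,q2,q3=np.radians(q[:3]); b=q2+q3
    x=np.array([np.cos(q1),np.sin(q1),0]); y=np.array([-np.sin(q1),np.cos(q1),0]); z=np.array([0,0,1.])
    return np.c_[z,x,y,np.sin(q2)*x+np.cos(q2)*z,np.sin(b)*x+np.cos(b)*z,np.cos(b)*x-np.sin(b)*z,R[:,2]]
E
python3 - <<'E'
from fk import *
o=[.54616,-.01343,0]; p,R=tcp_for(o,-6,back=.13); err(p,R); plan(p,R,grip=1)
s=readout.observe()
D=[([-82.4072394,21.8427088,74.385754],[[0.940115,0.340857,-0.000181],[0.340857,-0.940114,0.001463],[0.000329,-0.001437,-0.999999]],[0.18742883,-0.51677394,0.23068977]),
(list(s["q"][:3]),s["tool_rot"].tolist(),s["position"].tolist())]
json.dump(D,open("D.json","w"))
A=np.vstack([rowsA(q,np.array(R)) for q,R,_ in D]); b=np.hstack([p for *_,p in D])
x,res,rk,sv=np.linalg.lstsq(A,b,rcond=None); print(x.round(3),rk,(A@x-b).round(4),sv.round(3)); print(s["q"])
f=rowsA(s["q"],s["tool_rot"])[:,4]; print("q5 calc",np.degrees(np.arccos(f@s["tool_rot"][:,2])))
E
```

```text
t 3.37 pos [4.325e-01 4.000e-04 1.641e-01] err mm [-0.  -1.9  0.7] rot err tool deg [-0.17 -0.44  0.1 ] F [ 0.44 -0.45  0.53] T [ 0.03  0.28 -0.04] w 0.0854 q [-21.   4. 122.  25.  22. -37.]
dist mm 2.0 rot 0.48 rows 1
[[[-0.09,0.03,-0.02],[-0.0014,-0.0037,0.0008],1]]
[0.23  0.023 0.117 0.472 0.356 0.142 0.258] 6 [-0.  0.  0. -0.  0.  0.] [2.72  2.04  1.417 0.573 0.31  0.06 ]
[-21.46217178   4.15312624 122.05009267  25.25359732  21.97836224
 -36.53105366]
q5 calc 21.978362244132537
```

Run:
```python
from fk import *
o=np.array([.54616,-.01343,0]); yaw=-6
d=cam("wrist"); im=d["img"]
R=Rz(yaw); u=np.array([-S35,0,C35]); n=np.array([C35,0,S35]); Y=np.array([0,1.,0])
pts=[]
for a in(-1,1):
  for b in(-1,1):
    for c in(-1,1): pts.append(o+R@(GRIP+a*.035*u+b*.009*n+c*.035*Y))
for q in proj(d,pts): cv2.circle(im,tuple(np.int32(q.round())),2,(255,0,255),-1)
for q in proj(d,[o+R@np.array(v) for v in [(-.02,-.033,.003),(-.02,.033,.003),(.115,-.033,.003),(.115,.033,.003)]]): cv2.circle(im,tuple(np.int32(q.round())),2,(255,255,0),-1)
cv2.imwrite("pics/c_wrist.png",cv2.resize(im[100:320,220:470],(750,660)) [:600])
```

```text
(no output)
```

View pics/c_wrist.png

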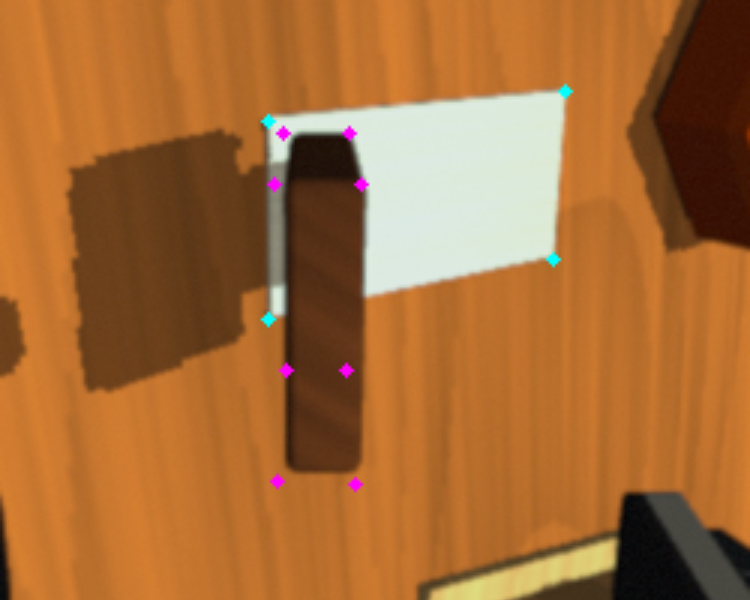

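The blade corners match the projection within about 1 px, and the grip sits where predicted. I'll approach along the grip's slope.

Run:
```python
from fk import *
p,R=tcp_for([.54616,-.01343,0],-6,back=0); plan(p,R,N=10,grip=1)
```

```text
dist mm 129.6 rot 0.46 rows 10
[[[-0.02,0.01,0.65],[-0.0001,-0.0004,0.0001],1],[[-0.01,0.01,0.65],[-0.0001,-0.0004,0.0001],1],[[-0.01,0.0,0.65],[-0.0001,-0.0004,0.0001],1],[[-0.01,0.0,0.65],[-0.0001,-0.0004,0.0001],1],[[-0.01,0.0,0.65],[-0.0001,-0.0004,0.0001],1],[[-0.01,0.0,0.65],[-0.0001,-0.0004,0.0001],1],[[-0.01,0.0,0.65],[-0.0001,-0.0004,0.0001],1],[[-0.01,0.0,0.65],[-0.0001,-0.0004,0.0001],1],[[-0.01,0.0,0.65],[-0.0001,-0.0004,0.0001],1],[[-0.01,0.0,0.65],[-0.0001,-0.0004,0.0001],1]]
```

Request:
move_arm([
  [[-0.02,0.01,0.65],[0,-0.001,0],1],
  [[-0.02,0,0.65],[0,-0.001,0],1],
  [[-0.01,0,0.65],[0,-0.001,0],1],
  [[-0.01,0,0.65],[0,0,0],1],
  [[-0.01,0,0.65],[0,0,0],1],
  [[-0.01,0,0.65],[0,0,0],1],
  [[-0.01,0,0.65],[0,0,0],1],
  [[-0.01,0,0.6],[0,0,0],1],
  [[0,0,0.4],[0,0,0],1],
  [[0,0,0],[0,0,0],1],
])

```text
time_s: 4.25
position: [0.4993, -0.0219, 0.0808]
tool_rot: [[0.109, 0.817, 0.566], [0.994, -0.096, -0.053], [0.011, 0.568, -0.823]]
ft_force: [1.2, 0.3, 0.1]
grip_width: 0.0853
```

Run:
```python
from fk import *
p,R=tcp_for([.54616,-.01343,0],-6,back=0); err(p,R); plan(p,R,grip=1)
D=json.load(open("D.json")); s=readout.observe(); D.append((list(s["q"][:3]),s["tool_rot"].tolist(),s["position"].tolist())); json.dump(D,open("D.json","w"))
A=np.vstack([rowsA(q,np.array(R)) for q,R,_ in D]); b=np.hstack([p for *_,p in D])
x,res,rk,sv=np.linalg.lstsq(A,b,rcond=None); print(x.round(4),rk,(A@x-b).round(4),sv.round(3))
d=cam("wrist"); cv2.imwrite("pics/d_wrist.png",d["img"])
```

```text
t 4.25 pos [ 0.4993 -0.0219  0.0808] err mm [  7.3  12.6 -22.5] rot err tool deg [-0.36 -0.39 -0.55] F [1.22 0.3  0.09] T [ 0.04  0.28 -0.01] w 0.0853 q [-21.  21. 120.  60.  10. -71.]
dist mm 26.8 rot 0.77 rows 2
[[[0.33,-0.2,0.55],[-0.0015,-0.0016,-0.0023],1],[[0.33,-0.2,0.55],[-0.0015,-0.0016,-0.0023],1]]
[ 0.1301 -0.      0.1175  0.5371  0.3508  0.103   0.2575] 7 [ 0.  0. -0.  0. -0.  0. -0. -0. -0.] [3.287 2.536 1.738 0.724 0.435 0.158 0.072]
```

View pics/d_wrist.png

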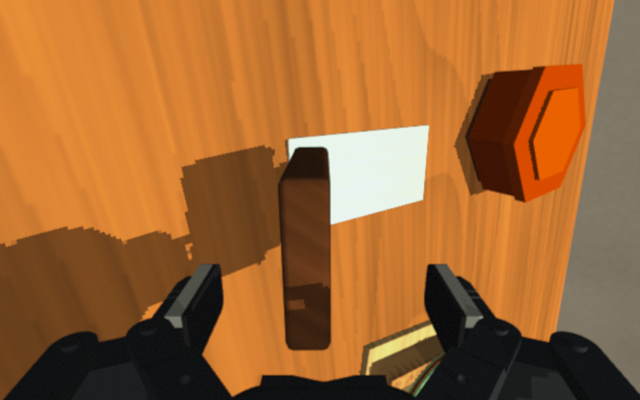

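q5 has hit its 10° limit: the forearm is nearly parallel to the 35° tool direction. The kinematic fit is exact, so I can check grasps turned by φ in the plane of the slab. The pads stay flat, but the tool leans sideways. I'll check these at every waypoint.

```bash
cat >> fk.py <<'E'
H,OFF,L2,L3,EE,D6=.1301,.1175,.5371,.3508,.103,.2575
def ik(p,R):
    tz=R[:,2]; w=p-D6*tz; rho=np.hypot(w[0],w[1])
    q1=np.arctan2(w[1],w[0])-np.arcsin(OFF/rho); r=np.sqrt(rho**2-OFF**2); z=w[2]-H
    Lf=np.hypot(L3,EE); g=np.arctan2(EE,L3) # forearm vector angle from vertical = b+g
    D=np.hypot(r,z); c=(D**2-L2**2-Lf**2)/(2*L2*Lf)
    if abs(c)>1: return None
    k=np.arccos(c); q2=np.arctan2(r,z)-np.arctan2(Lf*np.sin(k),L2+Lf*np.cos(k)); q3=k-g
    b=q2+q3; X=np.array([np.cos(q1),np.sin(q1),0]);Y=np.array([-np.sin(q1),np.cos(q1),0]);Z=np.array([0,0,1.])
    f=np.sin(b)*X+np.cos(b)*Z; P=np.cos(b)*X-np.sin(b)*Z
    q5=np.arccos(np.clip(f@tz,-1,1)); q4=np.arctan2(-(tz@Y),tz@P)
    # q6: compare tool x with axis after q4,q5
    ax=np.cross(f,tz); ax/=np.linalg.norm(ax); q6=np.arctan2(R[:,0]@np.cross(tz,ax),R[:,0]@ax)
    return np.degrees([q1,q2,q3,q4,q5,q6])
def gtcp(o,yaw,phi,back=0.,pitch=0.):
    """TCP pose; tool turned by phi about the slab normal (tool y)"""
    Rl=Rz(yaw)@Ro.from_euler('y',pitch,degrees=True).as_matrix()
    R=Rl@RG@Ro.from_euler('y',phi,degrees=True).as_matrix()
    return np.array(o)+Rl@GRIP+R[:,2]*(env.tcp_to_grasp-back),R
E
python3 - <<'E'
from fk import *
s=readout.observe(); print(s["q"].round(1), ik(s["position"],s["tool_rot"]).round(1))
D=json.load(open("D.json")); print(ik(np.array(D[0][2]),np.array(D[0][1])).round(1),ik(np.array(D[1][2]),np.array(D[1][1])).round(1))
def along(c,yaw,d,z): v=np.array(c)+ (Rz(yaw)@[d,0,0])[:2]; return np.array([v[0],v[1],z])
rest=(.638,-.2694); pl=(.6425,-.270); tray=(.647,.2777)
W=[("pre",(.54616,-.01343,0),-6,.13),("grasp",(.54616,-.01343,0),-6,0),("lift",(.546,-.0134,.06),-6,0),
("ins0hi",along(pl,-13.2,-.2,.06),-13.2,0),("ins0",along(pl,-13.2,-.2,.018),-13.2,0),("ins1",along(pl,-13.2,-.078,.018),-13.2,0),("up",along(pl,-13.2,-.078,.1),-13.2,0),
("mid",(.56,0,.1),-6,0),("tr_hi",along(tray,-.6,-.078,.1),-.6,0),("tr_lo",along(tray,-.6,-.078,.016),-.6,0),("out",along(tray,-.6,-.2,.018),-.6,0),("outhi",along(tray,-.6,-.2,.06),-.6,0),("lay",(.54,-.01,0),-6,0),("layb",(.54,-.01,0),-6,.1)]
for phi in (-45,-35,-25,25,35,45):
    print("phi",phi)
    for n,o,yw,bk in W:
        q=ik(*gtcp(o,yw,phi,bk)); print("  ",n,None if q is None else q.round(0))
E
```

```text
[-20.7  21.2 120.1  59.9  10.1 -71.2] [-20.7  21.2 120.1 -59.9  10.1 -71.2]
[-82.4  21.8  74.4  -0.   83.9 -12.3] [-21.5   4.2 122.1 -25.3  22.  -36.5]
phi -45
   pre [ 21.  29. 104.  64.  65.  81.]
   grasp [  7.  37. 109.  80.  52.  92.]
   lift [  7.  30. 106.  74.  54.  80.]
   ins0hi [-24.  24. 123. 102.  39.  93.]
   ins0 [-24.  31. 125. 112.  42. 107.]
   ins1 [-21.  35. 106.  93.  40.  85.]
   up [-21.  26. 102.  78.  41.  65.]
   mid [  9.  27. 101.  68.  58.  72.]
   tr_hi [36. 38. 77. 55. 81. 69.]
   tr_lo [36. 45. 80. 57. 75. 77.]
   out [44. 40. 93. 55. 76. 88.]
   outhi [44. 36. 92. 54. 79. 83.]
   lay [  8.  37. 110.  80.  53.  92.]
   layb [ 18.  30. 106.  67.  62.  83.]
phi -35
   pre [ 16.  22. 110.  63.  52.  76.]
   grasp [  3.  33. 113.  83.  40.  91.]
   lift [  3.  25. 110.  72.  42.  76.]
   ins0hi [-31.  19. 124. 104.  25.  90.]
   ins0 [-31.  26. 127. 122.  29. 110.]
   ins1 [-26.  32. 108.  92.  27.  80.]
   up [-26.  23. 103.  67.  30.  52.]
   mid [  5.  22. 104.  63.  47.  66.]
   tr_hi [34. 34. 82. 52. 70. 67.]
   tr_lo [34. 40. 86. 56. 64. 77.]
   out 
[... 1756 characters left out ...]
19. 125. -94.  32. -89.]
   lay [ -37.   31.  118.  -71.   51. -101.]
   layb [-49.  20. 119. -57.  62. -93.]
phi 45
   pre [-55.  25. 112. -53.  76. -94.]
   grasp [ -40.   36.  114.  -67.   62. -100.]
   lift [-40.  28. 112. -63.  66. -90.]
   ins0hi [-69.  29. 108. -48.  79. -96.]
   ins0 [ -69.   34.  109.  -50.   75. -101.]
   ins1 [-57.  40.  93. -55.  76. -88.]
   up [-57.  32.  90. -53.  82. -79.]
   mid [-37.  24. 108. -61.  68. -81.]
   tr_hi [ -1.  24. 107. -76.  47. -71.]
   tr_lo [ -1.  34. 111. -90.  45. -90.]
   out [  -1.   30.  129. -104.   47. -110.]
   outhi [ -1.  23. 127. -94.  45. -96.]
   lay [ -40.   35.  115.  -68.   62. -101.]
   layb [-52.  27. 114. -56.  72. -96.]
```

FK and IK agree with the readings. φ = +40° keeps q5 at 40–75°, and q4 stays in range (its real sign is opposite to my convention). I'll back out first, then go to the φ = 40 pre-grasp.

Request:
move_arm([
  [[0.1,0,-0.6],[0,0,0],1],
  [[0.1,0,-0.8],[0,0,0],1],
  [[0.1,0,-0.8],[0,0,0],1],
  [[0,0,-0.8],[0,0,0],1],
  [[0,0,-0.5],[0,0,0],1],
  [[0,0,0],[0,0,0],1],
])

```text
time_s: 4.8
position: [0.4555, -0.0133, 0.1422]
tool_rot: [[0.115, 0.818, 0.564], [0.993, -0.099, -0.058], [0.008, 0.567, -0.824]]
ft_force: [0.6, -0.7, 0.1]
grip_width: 0.0856
```

Run:
```python
from fk import *
p,R=gtcp([.54616,-.01343,0],-6,40,back=.11); err(p,R); plan(p,R,ang=4,grip=1)
```

```text
t 4.8 pos [ 0.4555 -0.0133  0.1422] err mm [ -5.6 -49.1 -11.3] rot err tool deg [-0.18 39.94 -0.9 ] F [ 0.59 -0.71  0.13] T [ 0.04  0.29 -0.02] w 0.0856 q [-22.   9. 121.  30.  18. -41.]
dist mm 50.7 rot 39.95 rows 10
[[[-0.25,-0.03,0.04],[-0.0001,0.0333,-0.0007],1],[[-0.25,-0.03,0.03],[-0.0001,0.0333,-0.0007],1],[[-0.25,-0.03,0.01],[-0.0001,0.0333,-0.0007],1],[[-0.25,-0.03,-0.01],[-0.0001,0.0333,-0.0007],1],[[-0.25,-0.03,-0.02],[-0.0001,0.0333,-0.0007],1],[[-0.25,-0.03,-0.04],[-0.0001,0.0333,-0.0007],1],[[-0.24,-0.03,-0.06],[-0.0001,0.0333,-0.0007],1],[[-0.24,-0.03,-0.08],[-0.0001,0.0333,-0.0007],1],[[-0.23,-0.03,-0.09],[-0.0001,0.0333,-0.0007],1],[[-0.23,-0.03,-0.11],[-0.0001,0.0333,-0.0007],1]]
```

Request:
move_arm([
  [[-0.25,-0.03,0.04],[0,0.033,-0.001],1],
  [[-0.25,-0.03,0.03],[0,0.033,-0.001],1],
  [[-0.25,-0.03,0.01],[0,0.033,-0.001],1],
  [[-0.25,-0.03,-0.01],[0,0.033,-0.001],1],
  [[-0.25,-0.03,-0.02],[0,0.033,-0.001],1],
  [[-0.25,-0.03,-0.04],[0,0.033,-0.001],1],
  [[-0.24,-0.03,-0.06],[0,0.033,-0.001],1],
  [[-0.24,-0.03,-0.08],[0,0.033,0],1],
  [[-0.23,-0.03,-0.09],[0,0.033,0],1],
  [[-0.23,-0.03,-0.11],[0,0.033,0],1],
  [[0,0,0],[0,0,0],1],
])

```text
time_s: 5.72
position: [0.4488, -0.065, 0.1327]
tool_rot: [[-0.281, 0.812, 0.511], [0.806, -0.09, 0.585], [0.521, 0.576, -0.629]]
ft_force: [0.9, -0.6, -0.3]
grip_width: 0.0851
```

Run:
```python
from fk import *
p,R=gtcp([.54616,-.01343,0],-6,40,back=.11); err(p,R);  p,R=gtcp([.54616,-.01343,0],-6,40,back=0.);plan(p,R,N=10,grip=1)
```

```text
t 5.72 pos [ 0.4488 -0.065   0.1327] err mm [ 1.1  2.6 -1.8] rot err tool deg [ 0.32  0.55 -0.07] F [ 0.87 -0.56 -0.3 ] T [-0.22  0.23  0.03] w 0.0851 q [-52.  23. 115.  55.  68. -93.]
dist mm 113.3 rot 0.64 rows 10
[[[0.01,-0.0,0.57],[0.0003,0.0005,-0.0001],1],[[0.01,-0.0,0.57],[0.0003,0.0005,-0.0001],1],[[0.01,-0.0,0.57],[0.0003,0.0005,-0.0001],1],[[0.01,-0.0,0.57],[0.0003,0.0005,-0.0001],1],[[0.01,-0.0,0.57],[0.0003,0.0005,-0.0001],1],[[0.01,-0.0,0.57],[0.0003,0.0005,-0.0001],1],[[0.01,-0.0,0.57],[0.0003,0.0005,-0.0001],1],[[0.01,-0.0,0.57],[0.0003,0.0005,-0.0001],1],[[0.01,-0.0,0.57],[0.0003,0.0005,-0.0001],1],[[0.0,-0.0,0.57],[0.0003,0.0005,-0.0001],1]]
```

Request:
move_arm([
  [[0.01,0,0.57],[0,0.001,0],1],
  [[0.01,0,0.57],[0,0.001,0],1],
  [[0.01,0,0.57],[0,0.001,0],1],
  [[0.01,0,0.57],[0,0,0],1],
  [[0.01,0,0.57],[0,0,0],1],
  [[0.01,0,0.57],[0,0,0],1],
  [[0.01,0,0.57],[0,0,0],1],
  [[0.01,0,0.57],[0,0,0],1],
  [[0,0,0.5],[0,0,0],1],
  [[0,0,0.4],[0,0,0],1],
  [[0,0,0],[0,0,0],1],
])

```text
time_s: 6.63
position: [0.5045, 0.0136, 0.0573]
tool_rot: [[-0.27, 0.818, 0.507], [0.815, -0.086, 0.573], [0.513, 0.568, -0.644]]
ft_force: [-1.3, 0.6, -0.1]
grip_width: 0.0855
```

Run:
```python
from fk import *
p,R=gtcp([.54616,-.01343,0],-6,40,back=.0); err(p,R); plan(p,R,grip=1)
d=cam("wrist"); cv2.imwrite("pics/e_wrist.png",d["img"])
d=cam("side"); cv2.imwrite("pics/e_side.png",d["img"])
```

```text
t 6.63 pos [0.5045 0.0136 0.0573] err mm [  0.9 -10.7   4.6] rot err tool deg [-0.28  1.47 -0.25] F [-1.26  0.58 -0.08] T [-0.23  0.25  0.04] w 0.0855 q [ -37.   33.  117.   71.   54. -100.]
dist mm 11.6 rot 1.52 rows 1
[[[-0.33,0.21,-0.43],[-0.0023,0.0123,-0.002],1]]
```

View pics/e_wrist.png

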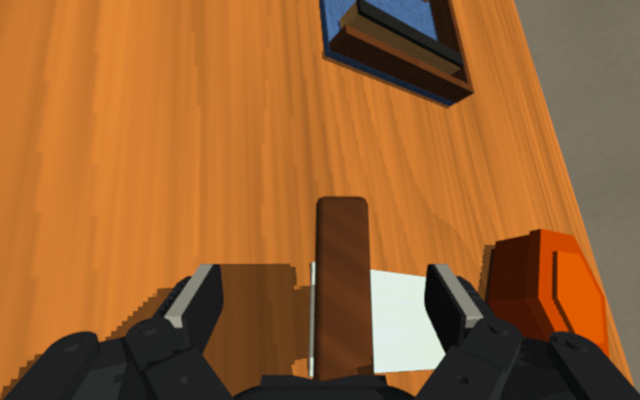

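View pics/e_side.png

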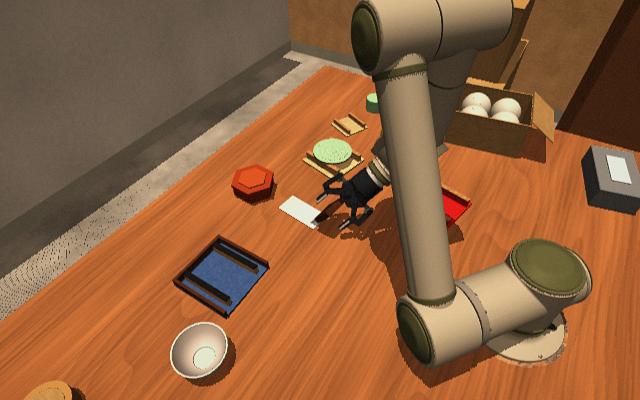

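Request:
move_arm([
  [[-0.3,0.2,-0.4],[-0.002,0.012,-0.002],1],
  [[0,0,0],[0,0,0],1],
  [[0,0,0],[0,0,0],1],
])

```text
time_s: 6.98
position: [0.5048, 0.0027, 0.0629]
tool_rot: [[-0.286, 0.814, 0.505], [0.802, -0.085, 0.591], [0.525, 0.574, -0.629]]
ft_force: [-0.0, 0.3, -0.1]
grip_width: 0.0854
```

Run:
```python
from fk import *
p,R=gtcp([.54616,-.01343,0],-6,40,back=.0); err(p,R); plan(p,R,grip=1)
```

```text
t 6.98 pos [0.5048 0.0027 0.0629] err mm [ 0.6  0.2 -1.1] rot err tool deg [0.01 0.14 0.04] F [-0.04  0.31 -0.05] T [-0.3   0.19  0.02] w 0.0854 q [ -39.   33.  116.   69.   56. -100.]
dist mm 1.2 rot 0.15 rows 1
[[[-0.03,-0.01,0.06],[0.0001,0.0012,0.0003],1]]
```

The pose is right to 1 mm and 0.2°. I'll close.

Request:
move_arm([
  [[0,0,0],[0,0,0],-1],
  [[0,0,0],[0,0,0],-1],
  [[0,0,0],[0,0,0],-1],
  [[0,0,0],[0,0,0],-1],
  [[0,0,0],[0,0,0],-1],
  [[0,0,0],[0,0,0],-1],
  [[0,0,0],[0,0,0],-1],
  [[0,0,0],[0,0,0],-1],
], squeeze=60)

```text
time_s: 7.65
position: [0.5058, 0.0026, 0.0646]
tool_rot: [[-0.285, 0.812, 0.51], [0.804, -0.088, 0.588], [0.522, 0.578, -0.627]]
ft_force: [0.6, 1.0, 0.5]
grip_width: 0.0177
```

Run:
```python
from fk import *
p,R=gtcp([.54616,-.01343,0],-6,40,back=.0); err(p,R)
d=cam("wrist"); cv2.imwrite("pics/f_wrist.png",d["img"])
```

```text
t 7.65 pos [0.5058 0.0026 0.0646] err mm [-0.5  0.3 -2.7] rot err tool deg [0.3  0.32 0.09] F [0.62 1.03 0.55] T [-0.18  0.15 -0.  ] w 0.0177 q [ -39.   33.  116.   69.   56. -100.]
```

View pics/f_wrist.png

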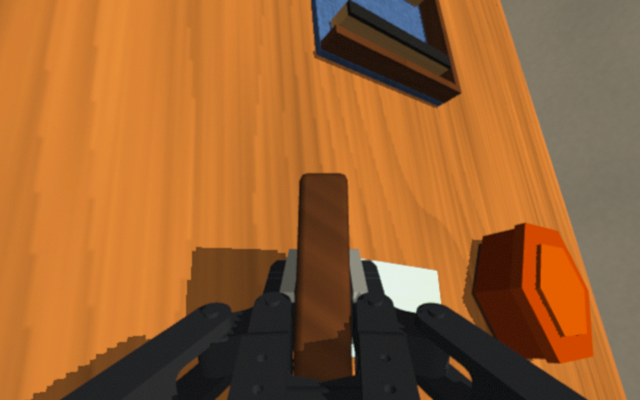

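Gripped at 17.7 mm, matching the 18 mm slab. I'll save the tool–lifter relation and lift.

```bash
cat >> fk.py <<'E'
def T(R,p): M=np.eye(4); M[:3,:3]=R; M[:3,3]=p; return M
def rel(): return np.load("rel.npy")
def ltcp(o,yaw,pitch=0.,roll=0.):
    Rl=Rz(yaw)@Ro.from_euler('yx',[pitch,roll],degrees=True).as_matrix()
    M=T(Rl,np.array(o))@rel(); return M[:3,3],M[:3,:3]
def lift_pose():
    s=readout.observe(); M=T(s["tool_rot"],s["position"])@np.linalg.inv(rel()); e=Ro.from_matrix(M[:3,:3]).as_euler('ZYX',degrees=True)
    print("t",round(s["time_s"],2),"lifter o",M[:3,3].round(4),"yaw,pitch,roll",e.round(2),"F",s["ft_force"].round(2),"T",s["wrist_torque"].round(2),"w",round(s["grip_width"],4),"q",s["q"].round(0)); return M
E
python3 - <<'E'
from fk import *
s=readout.observe(); TL=T(Rz(-6),[.54616,-.01343,0]); np.save("rel.npy",np.linalg.inv(TL)@T(s["tool_rot"],s["position"]))
lift_pose(); p,R=ltcp([.54616,-.01343,.06],-6); plan(p,R,step=.01,grip=-1)
E
```

```text
t 7.7 lifter o [ 0.5462 -0.0134 -0.    ] yaw,pitch,roll [-6.  0. -0.] F [ 1.42 -0.7   2.03] T [-0.1  -0.18 -0.06] w 0.0175 q [ -39.   33.  116.   69.   56. -100.]
dist mm 60.0 rot 0.0 rows 6
[[[0.26,0.29,-0.31],[0.0,0.0,-0.0],-1],[[0.26,0.29,-0.31],[0.0,0.0,-0.0],-1],[[0.26,0.29,-0.31],[0.0,0.0,-0.0],-1],[[0.26,0.29,-0.31],[0.0,0.0,-0.0],-1],[[0.26,0.29,-0.31],[0.0,0.0,-0.0],-1],[[0.26,0.29,-0.31],[0.0,0.0,-0.0],-1]]
```

Request:
move_arm([
  [[0.26,0.29,-0.31],[0,0,0],-1],
  [[0.26,0.29,-0.31],[0,0,0],-1],
  [[0.26,0.29,-0.31],[0,0,0],-1],
  [[0.26,0.29,-0.31],[0,0,0],-1],
  [[0.26,0.29,-0.31],[0,0,0],-1],
  [[0.26,0.29,-0.31],[0,0,0],-1],
  [[0,0,0],[0,0,0],-1],
  [[0,0,0],[0,0,0],-1],
])

```text
time_s: 8.37
position: [0.5032, 0.0038, 0.1227]
tool_rot: [[-0.279, 0.819, 0.502], [0.804, -0.086, 0.588], [0.525, 0.568, -0.634]]
ft_force: [0.5, -0.3, -1.0]
grip_width: 0.0173
```

Run:
```python
from fk import *
M=lift_pose()
B=[(-.02,-.033,.003),(-.02,.033,.003),(.115,-.033,.003),(.115,.033,.003)]
W=[(M@np.r_[b,1])[:3] for b in B]; outs=[]
for n in("side","top","wrist"):
    d=cam(n); im=d["img"]; P=proj(d,W); c=P.mean(0).astype(int); big4=cv2.resize(im,None,fx=4,fy=4,interpolation=cv2.INTER_CUBIC)
    for q in P: cv2.circle(big4,tuple(np.int32(((q+.5)*4).round())),3,(255,0,255),-1)
    x0,y0=max(0,c[0]*4-130),max(0,c[1]*4-150); 
    if n!="wrist": outs.append(cv2.resize(big4[y0:y0+300,x0:x0+260],(390,450)))
    else: cv2.imwrite("pics/g_wrist.png",im)
cv2.imwrite("pics/g.png",np.hstack(outs))
```

```text
t 8.37 lifter o [ 0.5428 -0.0123  0.0576] yaw,pitch,roll [-5.95  0.69 -0.12] F [ 0.53 -0.35 -1.04] T [-0.47  0.42 -0.  ] w 0.0173 q [-39.  25. 113.  62.  61. -88.]
```

View pics/g.png

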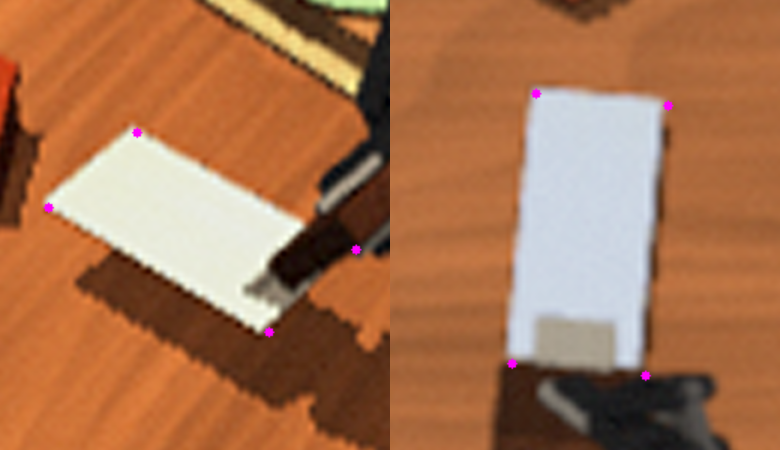

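The blade is held flat and sits within about 2 mm of prediction in both views. Now I'll move behind the rest, in line with its channel.

```bash
cat >> fk.py <<'E'
def along(c,yaw,d,z,lat=0.): v=np.array(c)+ (Rz(yaw)@[d,lat,0])[:2]; return np.array([v[0],v[1],z])
PL=(.6425,-.270); TR=(.647,.2777); RY=-13.2; TY=-.6
E
python3 - <<'E'
from fk import *
p,R=ltcp(along(PL,RY,-.2,.065),RY); plan(p,R,step=.016,grip=-1)
E
```

```text
dist mm 227.4 rot 7.28 rows 15
[[[-0.46,-0.18,-0.58],[-0.0024,-0.0023,0.0023],-1],[[-0.46,-0.18,-0.58],[-0.0024,-0.0023,0.0023],-1],[[-0.46,-0.17,-0.58],[-0.0024,-0.0023,0.0023],-1],[[-0.47,-0.17,-0.57],[-0.0024,-0.0023,0.0023],-1],[[-0.47,-0.16,-0.57],[-0.0024,-0.0023,0.0023],-1],[[-0.47,-0.16,-0.57],[-0.0024,-0.0023,0.0023],-1],[[-0.48,-0.15,-0.57],[-0.0024,-0.0023,0.0023],-1],[[-0.48,-0.15,-0.57],[-0.0024,-0.0023,0.0023],-1],[[-0.48,-0.14,-0.57],[-0.0024,-0.0023,0.0023],-1],[[-0.49,-0.13,-0.57],[-0.0024,-0.0023,0.0023],-1],[[-0.49,-0.13,-0.56],[-0.0024,-0.0023,0.0023],-1],[[-0.49,-0.12,-0.56],[-0.0024,-0.0023,0.0023],-1]]
[[[-0.5,-0.12,-0.56],[-0.0024,-0.0023,0.0023],-1],[[-0.5,-0.11,-0.56],[-0.0024,-0.0023,0.0023],-1],[[-0.5,-0.11,-0.56],[-0.0024,-0.0023,0.0023],-1]]
```

Request:
move_arm([
  [[-0.46,-0.18,-0.58],[-0.0024,-0.0023,0.0023],-1],
  [[-0.46,-0.18,-0.58],[-0.0024,-0.0023,0.0023],-1],
  [[-0.46,-0.17,-0.58],[-0.0024,-0.0023,0.0023],-1],
  [[-0.47,-0.17,-0.57],[-0.0024,-0.0023,0.0023],-1],
  [[-0.47,-0.16,-0.57],[-0.0024,-0.0023,0.0023],-1],
  [[-0.47,-0.16,-0.57],[-0.0024,-0.0023,0.0023],-1],
  [[-0.48,-0.15,-0.57],[-0.0024,-0.0023,0.0023],-1],
  [[-0.48,-0.15,-0.57],[-0.0024,-0.0023,0.0023],-1],
  [[-0.48,-0.14,-0.57],[-0.0024,-0.0023,0.0023],-1],
  [[-0.49,-0.13,-0.57],[-0.0024,-0.0023,0.0023],-1],
  [[-0.49,-0.13,-0.56],[-0.0024,-0.0023,0.0023],-1],
  [[-0.49,-0.12,-0.56],[-0.0024,-0.0023,0.0023],-1],
])

```text
time_s: 9.52
position: [0.4233, -0.1658, 0.1212]
tool_rot: [[-0.196, 0.806, 0.558], [0.823, -0.174, 0.54], [0.533, 0.566, -0.63]]
ft_force: [0.6, -0.8, -2.1]
grip_width: 0.0174
```

Run:
```python
from fk import *
lift_pose(); print(along(PL,RY,-.2,.065)); p,R=ltcp(along(PL,RY,-.2,.065),RY); plan(p,R,step=.012,grip=-1)
```

```text
t 9.52 lifter o [ 0.461  -0.1853  0.056 ] yaw,pitch,roll [-11.76   0.84   0.39] F [ 0.6  -0.84 -2.06] T [-0.36  0.49  0.04] w 0.0174 q [-64.  26. 112.  51.  72. -95.]
[ 0.44778422 -0.22432983  0.065     ]
dist mm 40.7 rot 1.71 rows 4
[[[-0.3,0.0,-0.41],[-0.0026,-0.0024,0.0004],-1],[[-0.3,0.01,-0.41],[-0.0026,-0.0024,0.0004],-1],[[-0.3,0.01,-0.41],[-0.0026,-0.0024,0.0004],-1],[[-0.3,0.01,-0.41],[-0.0026,-0.0024,0.0004],-1]]
```

Request:
move_arm([
  [[-0.3,0,-0.41],[-0.003,-0.0024,0],-1],
  [[-0.3,0.01,-0.41],[-0.003,-0.0024,0],-1],
  [[-0.3,0.01,-0.41],[-0.003,-0.0024,0],-1],
  [[-0.3,0.01,-0.41],[-0.003,-0.0024,0],-1],
  [[0,0,0],[0,0,0],-1],
  [[0,0,0],[0,0,0],-1],
])

```text
time_s: 10.02
position: [0.4081, -0.2081, 0.1288]
tool_rot: [[-0.181, 0.79, 0.585], [0.835, -0.191, 0.517], [0.52, 0.582, -0.625]]
ft_force: [0.4, 0.4, -1.2]
grip_width: 0.0176
```

Run:
```python
from fk import *
lift_pose(); o=along(PL,RY,-.2,.0205); p,R=ltcp(o,RY); plan(p,R,step=.009,grip=-1)
```

```text
t 10.02 lifter o [ 0.4464 -0.2294  0.0645] yaw,pitch,roll [-1.346e+01 -3.100e-01  1.000e-02] F [ 0.42  0.37 -1.21] T [-0.35  0.52  0.01] w 0.0176 q [-69.  26. 109.  49.  75. -95.]
dist mm 44.1 rot 0.41 rows 5
[[[-0.19,-0.25,0.31],[0.0006,0.0002,0.0],-1],[[-0.19,-0.25,0.31],[0.0006,0.0002,0.0],-1],[[-0.19,-0.25,0.31],[0.0006,0.0002,0.0],-1],[[-0.19,-0.25,0.31],[0.0006,0.0002,0.0],-1],[[-0.19,-0.25,0.31],[0.0006,0.0002,0.0],-1]]
```

Request:
move_arm([
  [[-0.19,-0.25,0.31],[0,0,0],-1],
  [[-0.19,-0.25,0.31],[0,0,0],-1],
  [[-0.19,-0.25,0.31],[0,0,0],-1],
  [[-0.19,-0.25,0.31],[0,0,0],-1],
  [[-0.15,-0.2,0.25],[0,0,0],-1],
  [[0,0,0],[0,0,0],-1],
])

```text
time_s: 10.52
position: [0.4103, -0.2004, 0.0819]
tool_rot: [[-0.183, 0.792, 0.583], [0.833, -0.19, 0.519], [0.522, 0.581, -0.625]]
ft_force: [-0.1, 1.1, -1.8]
grip_width: 0.0174
```

Run:
```python
from fk import *
M=lift_pose(); o=along(PL,RY,-.2,.0205); print(o); p,R=ltcp(o,RY); plan(p,R,step=.009,grip=-1)
B=[(-.02,-.033,.003),(-.02,.033,.003),(.115,-.033,.003),(.115,.033,.003)]
W=[(M@np.r_[b,1])[:3] for b in B]; outs=[]
for n in("side","top"):
    d=cam(n); im=d["img"]; P=proj(d,W); c=P.mean(0).astype(int); big4=cv2.resize(im,None,fx=4,fy=4,interpolation=cv2.INTER_CUBIC)
    for q in P: cv2.circle(big4,tuple(np.int32(((q+.5)*4).round())),3,(255,0,255),-1)
    x0,y0=max(0,c[0]*4-180),max(0,c[1]*4-280); 
    outs.append(cv2.resize(big4[y0:y0+400,x0:x0+360],(390,433)))
    cv2.imwrite(f"pics/i_{n}.png",im)
cv2.imwrite("pics/i.png",np.hstack(outs))
d=cam("wrist"); cv2.imwrite("pics/i_wrist.png",d["img"])
```

```text
t 10.52 lifter o [ 0.4485 -0.2214  0.0174] yaw,pitch,roll [-13.31  -0.22   0.08] F [-0.14  1.13 -1.81] T [-0.34  0.5   0.03] w 0.0174 q [ -68.   32.  112.   52.   70. -102.]
[ 0.44778422 -0.22432983  0.0205    ]
dist mm 4.4 rot 0.26 rows 1
[[[-0.03,0.1,-0.19],[0.0021,-0.0,0.0003],-1]]
```

View pics/i.png

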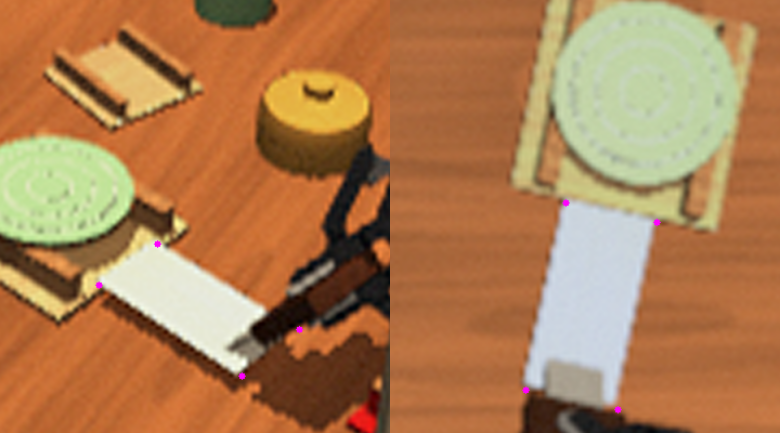

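View pics/i_wrist.png

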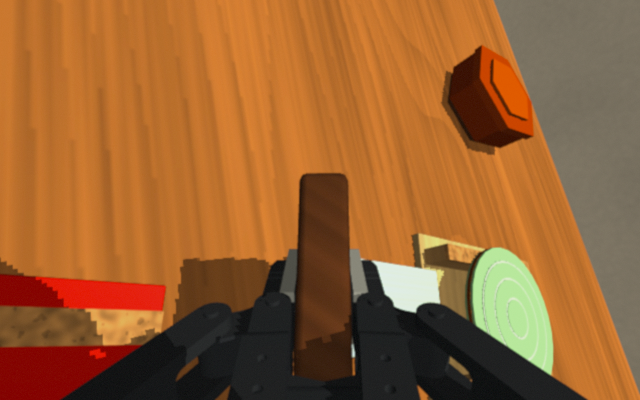

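The blade lines up with the channel and its tip is at the rest's near edge. I'll slide in halfway and check.

Run:
```python
from fk import *
p,R=ltcp(along(PL,RY,-.14,.021),RY); plan(p,R,step=.009,grip=-1)
```

```text
dist mm 59.9 rot 0.34 rows 7
[[[-0.16,0.36,0.17],[0.0004,0.0001,0.0002],-1],[[-0.16,0.36,0.17],[0.0004,0.0001,0.0002],-1],[[-0.16,0.36,0.17],[0.0004,0.0001,0.0002],-1],[[-0.16,0.36,0.17],[0.0004,0.0001,0.0002],-1],[[-0.16,0.36,0.17],[0.0004,0.0001,0.0002],-1],[[-0.16,0.36,0.17],[0.0004,0.0001,0.0002],-1],[[-0.16,0.36,0.17],[0.0004,0.0001,0.0002],-1]]
```

Request:
move_arm([
  [[-0.16,0.36,0.17],[0,0,0],-1],
  [[-0.16,0.36,0.17],[0,0,0],-1],
  [[-0.16,0.36,0.17],[0,0,0],-1],
  [[-0.16,0.36,0.17],[0,0,0],-1],
  [[-0.16,0.36,0.17],[0,0,0],-1],
  [[-0.16,0.36,0.17],[0,0,0],-1],
])

```text
time_s: 11.17
position: [0.465, -0.2167, 0.0874]
tool_rot: [[-0.183, 0.79, 0.586], [0.836, -0.189, 0.515], [0.517, 0.584, -0.625]]
ft_force: [-0.1, 0.2, -2.0]
grip_width: 0.0173
```

Run:
```python
from fk import *
M=lift_pose(); v=Rz(RY).T@(M[:3,3]-[*PL,0]); print("rel plate",v.round(4))
p,R=ltcp(along(PL,RY,-.078,.021),RY); plan(p,R,step=.009,grip=-1)
```

```text
t 11.17 lifter o [ 0.5034 -0.2381  0.0232] yaw,pitch,roll [-13.39  -0.45  -0.13] F [-0.05  0.24 -2.05] T [-0.33  0.55  0.02] w 0.0173 q [-63.  34. 104.  54.  70. -95.]
rel plate [-0.1427 -0.0007  0.0232]
dist mm 65.2 rot 0.51 rows 8
[[[-0.15,0.32,0.19],[0.0004,0.0002,0.0002],-1],[[-0.15,0.32,0.19],[0.0004,0.0002,0.0002],-1],[[-0.15,0.32,0.19],[0.0004,0.0002,0.0002],-1],[[-0.15,0.32,0.19],[0.0004,0.0002,0.0002],-1],[[-0.15,0.32,0.19],[0.0004,0.0002,0.0002],-1],[[-0.15,0.32,0.19],[0.0004,0.0002,0.0002],-1],[[-0.15,0.33,0.19],[0.0004,0.0002,0.0002],-1],[[-0.15,0.33,0.19],[0.0004,0.0002,0.0002],-1]]
```

Request:
move_arm([
  [[-0.15,0.32,0.19],[0.0005,0,0],-1],
  [[-0.15,0.32,0.2],[0.0005,0,0],-1],
  [[-0.15,0.32,0.2],[0.0005,0,0],-1],
  [[-0.15,0.32,0.2],[0.0005,0,0],-1],
  [[-0.15,0.32,0.2],[0.0005,0,0],-1],
  [[-0.15,0.32,0.2],[0.0005,0,0],-1],
  [[-0.15,0.32,0.2],[0.0005,0,0],-1],
  [[0,0,0],[0,0,0],-1],
])

```text
time_s: 11.83
position: [0.5285, -0.2292, 0.0848]
tool_rot: [[-0.185, 0.794, 0.579], [0.836, -0.183, 0.518], [0.517, 0.579, -0.63]]
ft_force: [-0.4, -0.1, -0.9]
grip_width: 0.0174
```

Run:
```python
from fk import *
M=lift_pose(); v=Rz(RY).T@(M[:3,3]-[*PL,0]); print("rel plate",v.round(4))
p,R=ltcp(along(PL,RY,-.078,.021),RY); plan(p,R,step=.009,grip=-1)
d=cam("top"); im=d["img"]; 
hsv=cv2.cvtColor(im,cv2.COLOR_BGR2HSV).astype(int); b,g,r=[im[...,i].astype(int) for i in range(3)]
c=big((g>r+8)&(g>b+15)&(im.max(2)>90),(365,120,440,195)); P=toz(d,c[:,0,:],.042)[:,:2]; print("plate top",cv2.minEnclosingCircle(np.float32(P)))
o1=cv2.resize(im[120:220,355:445],(450,500),interpolation=cv2.INTER_CUBIC)
d=cam("side"); o2=cv2.resize(d["img"][120:200,285:365],(350,350),interpolation=cv2.INTER_CUBIC)
o2=np.vstack([o2,np.zeros((150,350,3),np.uint8)]); cv2.imwrite("pics/j.png",np.hstack([o1,o2]))
```

```text
t 11.83 lifter o [ 0.5666 -0.2505  0.0204] yaw,pitch,roll [-13.04  -0.13  -0.32] F [-0.42 -0.11 -0.93] T [-0.37  0.52  0.04] w 0.0174 q [-57.  37.  96.  55.  70. -87.]
rel plate [-0.0783  0.0017  0.0204]
dist mm 2.1 rot 0.38 rows 1
[[[-0.06,0.04,-0.07],[-0.0009,0.0014,0.0027],-1]]
plate top ((0.6431838870048523, -0.26977235078811646), 0.06456293910741806)
```

View pics/j.png

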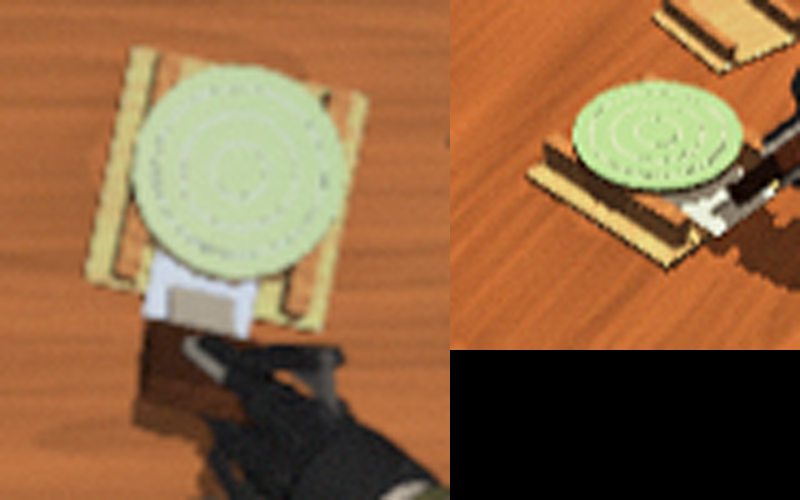

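The blade is under the plate and centred, with the plate unmoved. I'll lift slowly.

Request:
move_arm([
  [[0.08,0.09,-0.09],[0,0,0],-1],
  [[0.08,0.09,-0.09],[0,0,0],-1],
  [[0.08,0.09,-0.09],[0,0,0],-1],
  [[0.08,0.09,-0.09],[0,0,0],-1],
  [[0.08,0.09,-0.09],[0,0,0],-1],
  [[0.08,0.09,-0.09],[0,0,0],-1],
  [[0.08,0.09,-0.09],[0,0,0],-1],
  [[0.08,0.09,-0.09],[0,0,0],-1],
])

```text
time_s: 12.6
position: [0.5259, -0.2276, 0.11]
tool_rot: [[-0.181, 0.797, 0.576], [0.834, -0.186, 0.519], [0.521, 0.575, -0.631]]
ft_force: [-0.7, 0.6, -4.1]
grip_width: 0.0171
```

Run:
```python
from fk import *
M=lift_pose(); v=Rz(RY).T@(M[:3,3]-[*PL,0]); print("rel plate",v.round(4))
p,R=ltcp(along(PL,RY,-.078,.06),RY,pitch=-.5); plan(p,R,step=.006,grip=-1,nd=3)
d=cam("side"); cv2.imwrite("pics/k.png",cv2.resize(d["img"][120:200,285:365],(480,480),interpolation=cv2.INTER_CUBIC))
```

```text
t 12.6 lifter o [ 0.5638 -0.2487  0.0454] yaw,pitch,roll [-13.11   0.2   -0.21] F [-0.65  0.58 -4.13] T [-0.41  0.92  0.  ] w 0.0171 q [-57.  34.  95.  54.  72. -84.]
rel plate [-0.0815  0.0027  0.0454]
dist mm 14.7 rot 0.73 rows 3
[[[0.069,0.173,-0.159],[-0.0018,0.0003,-0.0008],-1],[[0.069,0.174,-0.159],[-0.0018,0.0003,-0.0008],-1],[[0.069,0.175,-0.158],[-0.0018,0.0003,-0.0008],-1]]
```

View pics/k.png

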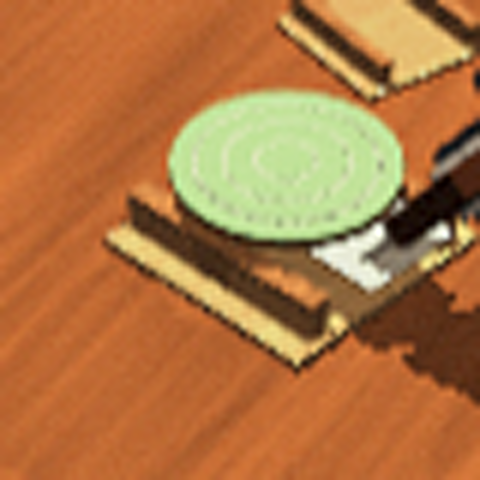

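The plate is on the blade and clear: the wrist load grew by about 2–3 N and the gap under the plate is visible. I'll raise to about 0.10.

Run:
```python
from fk import *
p,R=ltcp(along(PL,RY,-.078,.1),RY,pitch=-.5); plan(p,R,step=.007,grip=-1,nd=3)
```

```text
dist mm 53.7 rot 0.69 rows 8
[[[0.155,0.206,-0.216],[-0.0007,0.0001,-0.0003],-1],[[0.155,0.206,-0.215],[-0.0007,0.0001,-0.0003],-1],[[0.155,0.207,-0.215],[-0.0007,0.0001,-0.0003],-1],[[0.155,0.207,-0.215],[-0.0007,0.0001,-0.0003],-1],[[0.155,0.207,-0.214],[-0.0007,0.0001,-0.0003],-1],[[0.154,0.208,-0.214],[-0.0007,0.0001,-0.0003],-1],[[0.154,0.208,-0.214],[-0.0007,0.0001,-0.0003],-1],[[0.154,0.208,-0.213],[-0.0007,0.0001,-0.0003],-1]]
```

Request:
move_arm([
  [[0.1,0.14,-0.14],[-0.001,0,0],-1],
  [[0.15,0.2,-0.21],[-0.001,0,0],-1],
  [[0.15,0.2,-0.21],[-0.001,0,0],-1],
  [[0.15,0.2,-0.21],[-0.001,0,0],-1],
  [[0.15,0.2,-0.21],[-0.001,0,0],-1],
  [[0.15,0.2,-0.21],[-0.001,0,0],-1],
  [[0.12,0.16,-0.17],[-0.001,0,0],-1],
  [[0.06,0.08,-0.08],[0,0,0],-1],
  [[0,0,0],[0,0,0],-1],
])

```text
time_s: 13.4
position: [0.5275, -0.2308, 0.161]
tool_rot: [[-0.182, 0.787, 0.589], [0.835, -0.193, 0.515], [0.519, 0.586, -0.622]]
ft_force: [0.3, -0.5, -4.3]
grip_width: 0.0171
```

```bash
cat >> fk.py <<'E'
def plate_top(d,z,roi):
    im=d["img"]; b,g,r=[im[...,i].astype(int) for i in range(3)]
    c=big((g>r+8)&(g>b+15)&(im.max(2)>90),roi); P=toz(d,c[:,0,:],z)[:,:2]; (x,y),rr=cv2.minEnclosingCircle(np.float32(P)); return np.array([x,y]),rr
E
python3 - <<'E'
from fk import *
M=lift_pose(); d=cam("top"); c,r=plate_top(d,M[2,3]+.011,(360,110,445,200)); print("plate",c.round(4),round(r,4),"in lifter",(np.linalg.inv(M)@np.r_[c,M[2,3]+.003,1])[:3].round(4))
# waypoint plan over arc at constant z
w=(0.585,0.0); 
for n,o,yw in (("mid",(.50,-.12,.11),-10),("mid2",(.50,.1,.11),-5),("tray",along(TR,TY,-.078,.1),TY)):
    q=ik(*ltcp(o,yw)); print(n,o,q.round(0))
p,R=ltcp((.50,-.06,.11),-8,pitch=-.5); plan(p,R,step=.013,grip=-1)
E
```

```text
t 13.4 lifter o [ 0.566  -0.2522  0.0969] yaw,pitch,roll [-13.56  -0.59   0.07] F [ 0.3  -0.49 -4.27] T [-0.48  0.98 -0.  ] w 0.0171 q [-57.  30.  92.  53.  76. -79.]
plate [ 0.6424 -0.2745] 0.0645 in lifter [ 0.0795 -0.0038  0.0022]
mid (0.5, -0.12, 0.11) [-54.  19. 110. -54.  73. -85.]
mid2 (0.5, 0.1, 0.11) [-27.  14. 120. -66.  56. -79.]
tray [0.56900428 0.2785168  0.1       ] [  1.  22. 106. -73.  41. -65.]
dist mm 200.6 rot 5.56 rows 16
[[[0.55,-0.26,0.15],[0.0016,0.0017,-0.0018],-1],[[0.55,-0.25,0.16],[0.0016,0.0017,-0.0018],-1],[[0.55,-0.25,0.16],[0.0016,0.0017,-0.0018],-1],[[0.55,-0.25,0.16],[0.0016,0.0017,-0.0018],-1],[[0.55,-0.25,0.16],[0.0016,0.0017,-0.0018],-1],[[0.55,-0.24,0.17],[0.0016,0.0017,-0.0018],-1],[[0.55,-0.24,0.17],[0.0016,0.0017,-0.0018],-1],[[0.55,-0.24,0.17],[0.0016,0.0017,-0.0018],-1],[[0.55,-0.23,0.17],[0.0016,0.0017,-0.0018],-1],[[0.55,-0.23,0.18],[0.0016,0.0017,-0.0018],-1],[[0.56,-0.23,0.18],[0.0016,0.0017,-0.0018],-1],[[0.56,-0.23,0.18],[0.0016,0.0017,-0.0018],-1]]
[[[0.56,-0.22,0.18],[0.0016,0.0017,-0.0018],-1],[[0.56,-0.22,0.19],[0.0016,0.0017,-0.0018],-1],[[0.56,-0.22,0.19],[0.0016,0.0017,-0.0018],-1],[[0.56,-0.22,0.19],[0.0016,0.0017,-0.0018],-1]]
```

The plate sits at x = 79.5 mm on the blade, which is ideal. I'll carry it at z ≈ 0.10 through a midpoint slightly nearer the robot.

Run:
```python
from fk import *
p,R=ltcp((.54,0.,.108),-7,pitch=-.3); plan(p,R,N=22,grip=-1)
```

```text
dist mm 249.4 rot 6.57 rows 22
[[[0.49,-0.14,0.24],[0.0014,0.0014,-0.0015],-1],[[0.49,-0.14,0.24],[0.0014,0.0014,-0.0015],-1],[[0.49,-0.14,0.24],[0.0014,0.0014,-0.0015],-1],[[0.49,-0.14,0.24],[0.0014,0.0014,-0.0015],-1],[[0.49,-0.13,0.24],[0.0014,0.0014,-0.0015],-1],[[0.49,-0.13,0.25],[0.0014,0.0014,-0.0015],-1],[[0.49,-0.13,0.25],[0.0014,0.0014,-0.0015],-1],[[0.49,-0.13,0.25],[0.0014,0.0014,-0.0015],-1],[[0.49,-0.12,0.25],[0.0014,0.0014,-0.0015],-1],[[0.49,-0.12,0.25],[0.0014,0.0014,-0.0015],-1],[[0.49,-0.12,0.25],[0.0014,0.0014,-0.0015],-1],[[0.49,-0.12,0.26],[0.0014,0.0014,-0.0015],-1]]
[[[0.49,-0.12,0.26],[0.0014,0.0014,-0.0015],-1],[[0.49,-0.11,0.26],[0.0014,0.0014,-0.0015],-1],[[0.49,-0.11,0.26],[0.0014,0.0014,-0.0015],-1],[[0.49,-0.11,0.26],[0.0014,0.0014,-0.0015],-1],[[0.49,-0.11,0.27],[0.0014,0.0014,-0.0015],-1],[[0.49,-0.1,0.27],[0.0014,0.0014,-0.0015],-1],[[0.49,-0.1,0.27],[0.0014,0.0014,-0.0015],-1],[[0.49,-0.1,0.27],[0.0014,0.0014,-0.0015],-1],[[0.49,-0.1,0.27],[0.0014,0.0014,-0.0015],-1],[[0.49,-0.1,0.27],[0.0014,0.0014,-0.0015],-1]]
```

Request:
move_arm([
  [[0.15,-0.04,0.07],[0.001,0.001,-0.001],-1],
  [[0.3,-0.08,0.14],[0.0014,0.0014,-0.0015],-1],
  [[0.42,-0.12,0.2],[0.0014,0.0014,-0.0015],-1],
  [[0.49,-0.14,0.24],[0.0014,0.0014,-0.0015],-1],
  [[0.49,-0.13,0.24],[0.0014,0.0014,-0.0015],-1],
  [[0.49,-0.13,0.25],[0.0014,0.0014,-0.0015],-1],
  [[0.49,-0.13,0.25],[0.0014,0.0014,-0.0015],-1],
  [[0.49,-0.13,0.25],[0.0014,0.0014,-0.0015],-1],
  [[0.49,-0.12,0.25],[0.0014,0.0014,-0.0015],-1],
  [[0.49,-0.12,0.25],[0.0014,0.0014,-0.0015],-1],
  [[0.49,-0.12,0.25],[0.0014,0.0014,-0.0015],-1],
  [[0.49,-0.12,0.26],[0.0014,0.0014,-0.0015],-1],
])

```text
time_s: 14.45
position: [0.5115, -0.0971, 0.166]
tool_rot: [[-0.235, 0.801, 0.55], [0.82, -0.14, 0.555], [0.522, 0.581, -0.624]]
ft_force: [0.7, -0.6, -3.0]
grip_width: 0.0174
```

Run:
```python
from fk import *
lift_pose(); p,R=ltcp((.54,0.03,.108),-7,pitch=-.3); plan(p,R,step=.0115,grip=-1)
```

```text
t 14.45 lifter o [ 0.5511 -0.1157  0.1017] yaw,pitch,roll [-9.7  -0.27  0.1 ] F [ 0.72 -0.62 -3.02] T [-0.52  0.9   0.05] w 0.0174 q [-48.  23. 105.  56.  70. -81.]
dist mm 144.6 rot 2.7 rows 13
[[[0.48,-0.1,0.27],[0.0009,0.001,-0.0011],-1],[[0.48,-0.1,0.27],[0.0009,0.001,-0.0011],-1],[[0.48,-0.1,0.27],[0.0009,0.001,-0.0011],-1],[[0.48,-0.1,0.27],[0.0009,0.001,-0.0011],-1],[[0.48,-0.09,0.27],[0.0009,0.001,-0.0011],-1],[[0.48,-0.09,0.27],[0.0009,0.001,-0.0011],-1],[[0.48,-0.09,0.27],[0.0009,0.001,-0.0011],-1],[[0.48,-0.09,0.27],[0.0009,0.001,-0.0011],-1],[[0.47,-0.09,0.28],[0.0009,0.001,-0.0011],-1],[[0.47,-0.09,0.28],[0.0009,0.001,-0.0011],-1],[[0.47,-0.08,0.28],[0.0009,0.001,-0.0011],-1],[[0.47,-0.08,0.28],[0.0009,0.001,-0.0011],-1]]
[[[0.47,-0.08,0.28],[0.0009,0.001,-0.0011],-1]]
```

Request:
move_arm([
  [[0.48,-0.1,0.27],[0.001,0.001,-0.001],-1],
  [[0.48,-0.1,0.27],[0.001,0.001,-0.001],-1],
  [[0.48,-0.1,0.27],[0.001,0.001,-0.001],-1],
  [[0.48,-0.1,0.27],[0.001,0.001,-0.001],-1],
  [[0.48,-0.09,0.27],[0.001,0.001,-0.001],-1],
  [[0.48,-0.09,0.27],[0.001,0.001,-0.001],-1],
  [[0.48,-0.09,0.27],[0.001,0.001,-0.001],-1],
  [[0.48,-0.09,0.27],[0.001,0.001,-0.001],-1],
  [[0.47,-0.09,0.28],[0.001,0.001,-0.001],-1],
  [[0.47,-0.09,0.28],[0.001,0.001,-0.001],-1],
  [[0.47,-0.08,0.28],[0.001,0.001,-0.001],-1],
  [[0.47,-0.08,0.28],[0.001,0.001,-0.001],-1],
])

```text
time_s: 15.45
position: [0.4983, 0.0506, 0.1729]
tool_rot: [[-0.272, 0.809, 0.521], [0.808, -0.102, 0.581], [0.523, 0.579, -0.626]]
ft_force: [0.2, 0.8, -2.6]
grip_width: 0.0174
```

Run:
```python
from fk import *
M=lift_pose(); d=cam("top"); c,r=plate_top(d,M[2,3]+.011,(220,100,360,220)); print("plate",c.round(4),round(r,4),"in lifter",(np.linalg.inv(M)@np.r_[c,M[2,3]+.003,1])[:3].round(4))
p,R=ltcp(along(TR,TY,-.0795,.095),TY,pitch=-.3); plan(p,R,step=.0115,grip=-1)
```

```text
t 15.45 lifter o [0.5385 0.034  0.1084] yaw,pitch,roll [-6.96 -0.09  0.11] F [ 0.21  0.77 -2.58] T [-0.58  0.91  0.02] w 0.0174 q [-33.  18. 114.  63.  60. -79.]
plate [0.6177 0.0191] 0.0628 in lifter [ 0.0804 -0.0051  0.0029]
dist mm 240.2 rot 6.23 rows 21
[[[0.42,-0.02,0.39],[0.0012,0.0014,-0.0016],-1],[[0.42,-0.02,0.39],[0.0012,0.0014,-0.0016],-1],[[0.42,-0.02,0.39],[0.0012,0.0014,-0.0016],-1],[[0.42,-0.01,0.39],[0.0012,0.0014,-0.0016],-1],[[0.42,-0.01,0.39],[0.0012,0.0014,-0.0016],-1],[[0.42,-0.01,0.39],[0.0012,0.0014,-0.0016],-1],[[0.42,-0.01,0.39],[0.0012,0.0014,-0.0016],-1],[[0.41,-0.0,0.39],[0.0012,0.0014,-0.0016],-1],[[0.41,-0.0,0.4],[0.0012,0.0014,-0.0016],-1],[[0.41,0.0,0.4],[0.0012,0.0014,-0.0016],-1],[[0.41,0.0,0.4],[0.0012,0.0014,-0.0016],-1],[[0.41,0.0,0.4],[0.0012,0.0014,-0.0016],-1]]
[[[0.41,0.01,0.4],[0.0012,0.0014,-0.0016],-1],[[0.41,0.01,0.4],[0.0012,0.0014,-0.0016],-1],[[0.41,0.01,0.4],[0.0012,0.0014,-0.0016],-1],[[0.4,0.01,0.4],[0.0012,0.0014,-0.0016],-1],[[0.4,0.02,0.4],[0.0012,0.0014,-0.0016],-1],[[0.4,0.02,0.41],[0.0012,0.0014,-0.0016],-1],[[0.4,0.02,0.41],[0.0012,0.0014,-0.0016],-1],[[0.4,0.02,0.41],[0.0012,0.0014,-0.0016],-1],[[0.4,0.03,0.41],[0.0012,0.0014,-0.0016],-1]]
```

Request:
move_arm([
  [[0.3,-0.02,0.28],[0.001,0.0014,-0.0016],-1],
  [[0.4,-0.02,0.37],[0.001,0.0014,-0.0016],-1],
  [[0.42,-0.02,0.39],[0.001,0.0014,-0.0016],-1],
  [[0.42,-0.01,0.39],[0.001,0.0014,-0.0016],-1],
  [[0.42,-0.01,0.39],[0.001,0.0014,-0.0016],-1],
  [[0.42,-0.01,0.39],[0.001,0.0014,-0.0016],-1],
  [[0.42,-0.01,0.39],[0.001,0.0014,-0.0016],-1],
  [[0.41,0,0.39],[0.001,0.0014,-0.0016],-1],
  [[0.41,0,0.39],[0.001,0.0014,-0.0016],-1],
  [[0.41,0,0.39],[0.001,0.0014,-0.0016],-1],
  [[0.41,0,0.39],[0.001,0.0014,-0.0016],-1],
  [[0.41,0,0.39],[0.001,0.0014,-0.0016],-1],
])

```text
time_s: 16.5
position: [0.5127, 0.1935, 0.1657]
tool_rot: [[-0.325, 0.81, 0.488], [0.788, -0.054, 0.614], [0.524, 0.583, -0.621]]
ft_force: [-0.6, -0.4, -4.0]
grip_width: 0.0172
```

Run:
```python
from fk import *
M=lift_pose(); p,R=ltcp(along(TR,TY,-.0795,.095),TY,pitch=-.3); plan(p,R,step=.01,grip=-1)
```

```text
t 16.5 lifter o [0.5542 0.1796 0.1013] yaw,pitch,roll [-3.42 -0.42  0.31] F [-0.64 -0.42 -4.05] T [-0.61  0.86 -0.  ] w 0.0172 q [-12.  19. 113.  72.  48. -74.]
dist mm 98.3 rot 2.84 rows 10
[[[0.35,0.01,0.35],[0.0014,0.0012,-0.0015],-1],[[0.34,0.01,0.35],[0.0014,0.0012,-0.0015],-1],[[0.34,0.01,0.35],[0.0014,0.0012,-0.0015],-1],[[0.34,0.01,0.35],[0.0014,0.0012,-0.0015],-1],[[0.34,0.02,0.35],[0.0014,0.0012,-0.0015],-1],[[0.34,0.02,0.35],[0.0014,0.0012,-0.0015],-1],[[0.34,0.02,0.35],[0.0014,0.0012,-0.0015],-1],[[0.34,0.02,0.35],[0.0014,0.0012,-0.0015],-1],[[0.34,0.02,0.36],[0.0014,0.0012,-0.0015],-1],[[0.34,0.03,0.36],[0.0014,0.0012,-0.0015],-1]]
```

Request:
move_arm([
  [[0.34,0.01,0.35],[0.0014,0.0012,-0.0015],-1],
  [[0.34,0.01,0.35],[0.0014,0.0012,-0.0015],-1],
  [[0.34,0.01,0.35],[0.0014,0.0012,-0.0015],-1],
  [[0.34,0.01,0.35],[0.0014,0.0012,-0.0015],-1],
  [[0.34,0.02,0.35],[0.0014,0.0012,-0.0015],-1],
  [[0.34,0.02,0.35],[0.0014,0.0012,-0.0015],-1],
  [[0.34,0.02,0.35],[0.0014,0.0012,-0.0015],-1],
  [[0.28,0.02,0.29],[0.0014,0.0012,-0.0015],-1],
  [[0.17,0.01,0.17],[0.0014,0.0012,-0.0015],-1],
  [[0,0,0],[0,0,0],-1],
  [[0,0,0],[0,0,0],-1],
])

```text
time_s: 17.42
position: [0.5208, 0.2832, 0.1591]
tool_rot: [[-0.36, 0.816, 0.452], [0.77, -0.013, 0.637], [0.526, 0.578, -0.624]]
ft_force: [-1.0, -0.0, -3.5]
grip_width: 0.0177
```

Run:
```python
from fk import *
M=lift_pose(); d=cam("top"); c,r=plate_top(d,M[2,3]+.011,(170,100,290,220)); print("plate",c.round(4),round(r,4),"in lifter",(np.linalg.inv(M)@np.r_[c,M[2,3]+.003,1])[:3].round(4))
print("tray err",np.array(TR)-c)
cv2.imwrite("pics/l_top.png",cv2.resize(d["img"][110:210,170:280],(660,600),interpolation=cv2.INTER_CUBIC))
d=cam("side"); c,r=plate_top(d,M[2,3]+.011,(140,150,320,330)); print("side plate",c.round(4),r); cv2.imwrite("pics/l_side.png",d["img"])
```

```text
t 17.42 lifter o [0.5626 0.2713 0.0945] yaw,pitch,roll [-0.56  0.    0.3 ] F [-1.04 -0.02 -3.51] T [-0.62  0.85 -0.  ] w 0.0177 q [  0.  23. 108.  74.  41. -68.]
plate [0.6427 0.2672] 0.0657 in lifter [ 0.0802 -0.0033  0.003 ]
tray err [0.00428091 0.01050707]
side plate [0.6425 0.2673] 0.06549881398677826
```

View pics/l_top.png

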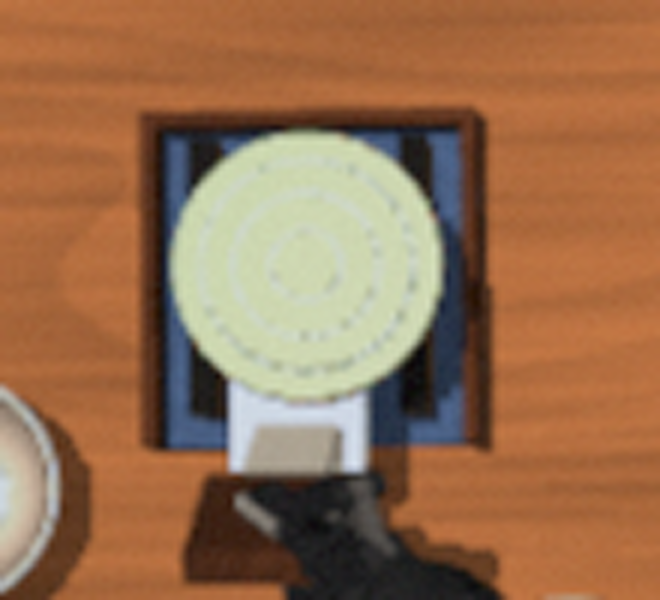

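View pics/l_side.png

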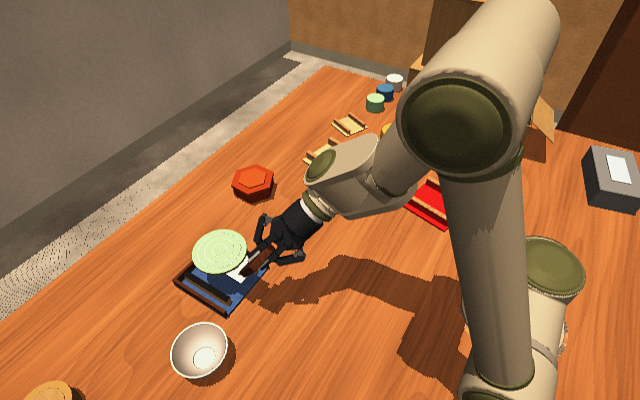

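Both cameras put the plate at (0.6427, 0.267), so it needs about +4 mm in x and +10 mm in y. I'll correct and lower to just above the runners.

Run:
```python
from fk import *
o=along(TR,TY,-.0802,.042,.0033); p,R=ltcp(o,TY,pitch=-.2); plan(p,R,step=.0065,grip=-1)
```

```text
dist mm 54.1 rot 0.36 rows 9
[[[-0.11,-0.15,0.23],[-0.0,-0.0002,-0.0002],-1],[[-0.11,-0.15,0.23],[-0.0,-0.0002,-0.0002],-1],[[-0.11,-0.15,0.23],[-0.0,-0.0002,-0.0002],-1],[[-0.11,-0.15,0.23],[-0.0,-0.0002,-0.0002],-1],[[-0.11,-0.15,0.23],[-0.0,-0.0002,-0.0002],-1],[[-0.11,-0.15,0.23],[-0.0,-0.0002,-0.0002],-1],[[-0.11,-0.15,0.23],[-0.0,-0.0002,-0.0002],-1],[[-0.11,-0.15,0.23],[-0.0,-0.0002,-0.0002],-1],[[-0.11,-0.15,0.23],[-0.0,-0.0002,-0.0002],-1]]
```

Request:
move_arm([
  [[-0.06,-0.08,0.12],[0,0,0],-1],
  [[-0.11,-0.15,0.23],[0,0,0],-1],
  [[-0.11,-0.15,0.23],[0,0,0],-1],
  [[-0.11,-0.15,0.23],[0,0,0],-1],
  [[-0.11,-0.15,0.23],[0,0,0],-1],
  [[-0.11,-0.15,0.23],[0,0,0],-1],
  [[-0.11,-0.15,0.23],[0,0,0],-1],
  [[-0.06,-0.08,0.13],[0,0,0],-1],
  [[0,0,0],[0,0,0],-1],
])

```text
time_s: 18.27
position: [0.5254, 0.2891, 0.1135]
tool_rot: [[-0.354, 0.816, 0.456], [0.774, -0.018, 0.633], [0.525, 0.577, -0.626]]
ft_force: [-0.2, -0.0, -4.4]
grip_width: 0.0173
```

Run:
```python
from fk import *
M=lift_pose(); d=cam("top"); c,r=plate_top(d,M[2,3]+.011,(170,100,290,220)); print("plate",c.round(4),round(r,4),"in lifter",(np.linalg.inv(M)@np.r_[c,M[2,3]+.003,1])[:3].round(4))
print("tray err",np.array(TR)-c)
o=along(TR,TY,-.0802,.038,.0033); p,R=ltcp(o,TY,pitch=-.3); plan(p,R,step=.004,grip=-1)
```

```text
t 18.27 lifter o [0.567  0.2768 0.0488] yaw,pitch,roll [-1.01  0.03  0.19] F [-0.24 -0.05 -4.43] T [-0.72  0.85  0.03] w 0.0173 q [  1.  28. 110.  84.  39. -79.]
plate [0.6476 0.272 ] 0.065 in lifter [ 0.0806 -0.0034  0.0031]
tray err [-0.00057574  0.00573345]
dist mm 12.4 rot 0.55 rows 4
[[[-0.02,-0.09,0.12],[0.0001,0.0002,-0.0011],-1],[[-0.02,-0.09,0.12],[0.0001,0.0002,-0.0011],-1],[[-0.02,-0.09,0.12],[0.0001,0.0002,-0.0011],-1],[[-0.02,-0.09,0.12],[0.0001,0.0002,-0.0011],-1]]
```

Request:
move_arm([
  [[0.01,-0.09,0.14],[0,0,-0.001],-1],
  [[0.01,-0.09,0.14],[0,0,-0.001],-1],
  [[0.01,-0.09,0.14],[0,0,-0.001],-1],
  [[0,0,0],[0,0,0],-1],
])

```text
time_s: 18.65
position: [0.5251, 0.2951, 0.1056]
tool_rot: [[-0.359, 0.813, 0.458], [0.775, -0.014, 0.632], [0.52, 0.582, -0.625]]
ft_force: [0.1, -1.2, -4.0]
grip_width: 0.0171
```

Run:
```python
from fk import *
M=lift_pose(); d=cam("top"); c,r=plate_top(d,M[2,3]+.011,(170,100,290,220)); print("plate",c.round(4),round(r,4))
print("tray err",np.array(TR)-c)
o=along(TR,TY,-.0802,.030,.0033); p,R=ltcp(o,TY,pitch=-.1); plan(p,R,step=.0015,grip=-1,nd=3)
d=cam("side"); cv2.imwrite("pics/m2.png",cv2.resize(d["img"][220:330,165:305],(700,550),interpolation=cv2.INTER_CUBIC))
```

```text
t 18.65 lifter o [0.5671 0.2827 0.0412] yaw,pitch,roll [-0.82 -0.32  0.  ] F [ 0.05 -1.21 -3.98] T [-0.66  0.91  0.04] w 0.0171 q [  2.  29. 110.  86.  38. -82.]
plate [0.6477 0.279 ] 0.0647
tray err [-0.00068779 -0.00126979]
dist mm 11.3 rot 0.32 rows 8
[[[-0.041,-0.042,0.04],[0.0003,0.0001,-0.0],-1],[[-0.041,-0.042,0.04],[0.0003,0.0001,-0.0],-1],[[-0.041,-0.042,0.04],[0.0003,0.0001,-0.0],-1],[[-0.041,-0.042,0.04],[0.0003,0.0001,-0.0],-1],[[-0.041,-0.042,0.04],[0.0003,0.0001,-0.0],-1],[[-0.041,-0.042,0.04],[0.0003,0.0001,-0.0],-1],[[-0.041,-0.042,0.04],[0.0003,0.0001,-0.0],-1],[[-0.041,-0.042,0.04],[0.0003,0.0001,-0.0],-1]]
```

View pics/m2.png

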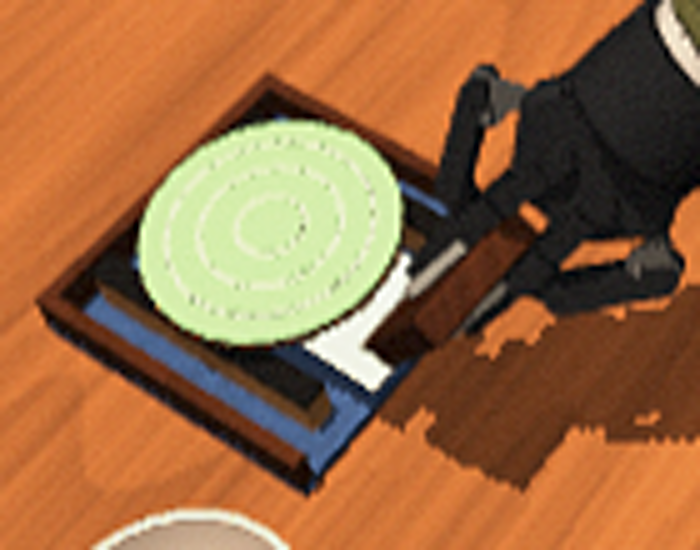

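The plate is within about 1.5 mm of the tray centre, just above the runners. I'll lower slowly straight down.

Request:
move_arm([
  [[-0.04,-0.044,0.047],[0,0,0],-1],
  [[-0.04,-0.044,0.047],[0,0,0],-1],
  [[-0.04,-0.044,0.047],[0,0,0],-1],
  [[-0.04,-0.044,0.047],[0,0,0],-1],
  [[-0.04,-0.044,0.047],[0,0,0],-1],
  [[-0.04,-0.044,0.047],[0,0,0],-1],
])

```text
time_s: 19.25
position: [0.5257, 0.2947, 0.0968]
tool_rot: [[-0.36, 0.812, 0.46], [0.775, -0.014, 0.632], [0.52, 0.584, -0.624]]
ft_force: [-0.2, -0.6, -3.0]
grip_width: 0.0172
```

Run:
```python
from fk import *
M=lift_pose()
```

```text
t 19.25 lifter o [0.5679 0.2823 0.0326] yaw,pitch,roll [-0.85 -0.44  0.01] F [-0.21 -0.61 -2.96] T [-0.61  0.86 -0.04] w 0.0172 q [  2.  30. 111.  88.  38. -84.]
```

Request:
move_arm([
  [[-0.04,-0.044,0.047],[0,0,0],-1],
  [[-0.04,-0.044,0.047],[0,0,0],-1],
  [[-0.04,-0.044,0.047],[0,0,0],-1],
  [[-0.04,-0.044,0.047],[0,0,0],-1],
  [[-0.04,-0.044,0.047],[0,0,0],-1],
  [[-0.04,-0.044,0.047],[0,0,0],-1],
  [[0,0,0],[0,0,0],-1],
])

```text
time_s: 19.83
position: [0.5268, 0.2948, 0.0876]
tool_rot: [[-0.362, 0.81, 0.462], [0.774, -0.015, 0.632], [0.519, 0.586, -0.622]]
ft_force: [0.1, -0.6, -2.1]
grip_width: 0.0173
```

Run:
```python
from fk import *
M=lift_pose(); d=cam("top"); c,r=plate_top(d,.042,(170,100,290,220)); print("plate",c.round(4),round(r,4),"err",(np.array(TR)-c).round(4))
d=cam("side"); cv2.imwrite("pics/n.png",cv2.resize(d["img"][220:330,165:305],(700,550),interpolation=cv2.INTER_CUBIC))
o=along(TR,TY,-.0802-.06,.0215,.0033); p,R=ltcp(o,TY,pitch=0); plan(p,R,step=.009,grip=-1,nd=3)
```

```text
t 19.83 lifter o [0.5692 0.2824 0.0235] yaw,pitch,roll [-0.85 -0.62  0.06] F [ 0.07 -0.62 -2.05] T [-0.49  0.43 -0.  ] w 0.0173 q [  2.  31. 111.  90.  38. -87.]
plate [0.6484 0.2778] 0.0655 err [-0.0014 -0.0001]
dist mm 61.7 rot 0.67 rows 7
[[[0.152,-0.364,-0.196],[0.0007,0.0001,0.0003],-1],[[0.152,-0.365,-0.195],[0.0007,0.0001,0.0003],-1],[[0.152,-0.365,-0.195],[0.0007,0.0001,0.0003],-1],[[0.152,-0.365,-0.194],[0.0007,0.0001,0.0003],-1],[[0.152,-0.366,-0.194],[0.0007,0.0001,0.0003],-1],[[0.151,-0.366,-0.193],[0.0007,0.0001,0.0003],-1],[[0.151,-0.367,-0.192],[0.0007,0.0001,0.0003],-1]]
```

View pics/n.png

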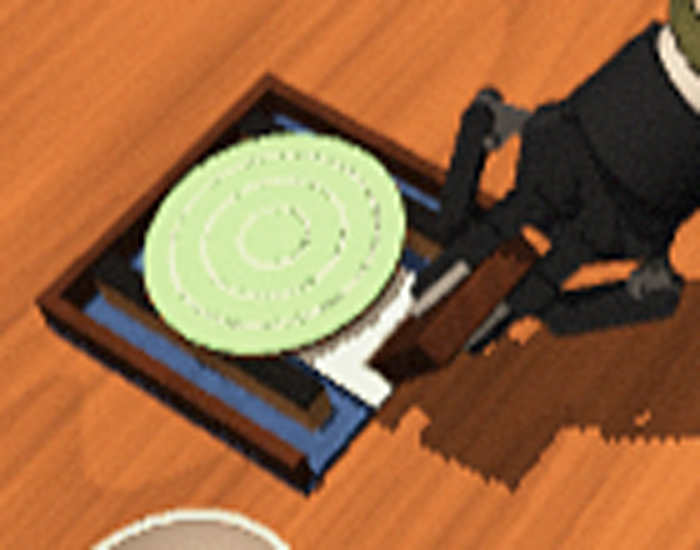

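The plate is on the runners and the moment has dropped back to the empty-lifter value. I'll level the blade, lower it 2–3 mm more, and draw it out.

Request:
move_arm([
  [[-0.04,-0.044,0.047],[0.002,0,0.001],-1],
  [[-0.03,-0.03,0.03],[0.002,0,0.001],-1],
  [[0,0,0],[0,0,0],-1],
])

```text
time_s: 20.18
position: [0.5269, 0.2947, 0.0853]
tool_rot: [[-0.358, 0.815, 0.455], [0.774, -0.012, 0.633], [0.522, 0.579, -0.627]]
ft_force: [0.5, 0.4, -1.2]
grip_width: 0.0175
```

Run:
```python
from fk import *
M=lift_pose(); 
o=along(TR,TY,-.0802-.065,.0205,.0045); p,R=ltcp(o,TY,pitch=-.1); plan(p,R,step=.009,grip=-1,nd=3)
print(ik(*ltcp(along(TR,TY,-.225,.03,.0045),TY)).round(0))
```

```text
t 20.18 lifter o [0.5687 0.2824 0.0208] yaw,pitch,roll [-0.73 -0.08 -0.01] F [ 0.5   0.43 -1.21] T [-0.5   0.36  0.  ] w 0.0175 q [  2.  32. 111.  89.  38. -86.]
dist mm 66.9 rot 0.13 rows 8
[[[0.155,-0.342,-0.184],[0.0001,0.0001,-0.0001],-1],[[0.155,-0.342,-0.184],[0.0001,0.0001,-0.0001],-1],[[0.155,-0.342,-0.184],[0.0001,0.0001,-0.0001],-1],[[0.155,-0.342,-0.184],[0.0001,0.0001,-0.0001],-1],[[0.155,-0.342,-0.184],[0.0001,0.0001,-0.0001],-1],[[0.155,-0.342,-0.184],[0.0001,0.0001,-0.0001],-1],[[0.155,-0.342,-0.183],[0.0001,0.0001,-0.0001],-1],[[0.155,-0.342,-0.183],[0.0001,0.0001,-0.0001],-1]]
[   3.   25.  132. -108.   39. -108.]
```

Request:
move_arm([
  [[0.08,-0.17,-0.09],[0,0,0],-1],
  [[0.155,-0.34,-0.184],[0,0,0],-1],
  [[0.155,-0.34,-0.184],[0,0,0],-1],
  [[0.155,-0.34,-0.184],[0,0,0],-1],
  [[0.155,-0.34,-0.184],[0,0,0],-1],
  [[0.155,-0.34,-0.184],[0,0,0],-1],
])

```text
time_s: 20.68
position: [0.4777, 0.2955, 0.0855]
tool_rot: [[-0.359, 0.815, 0.456], [0.775, -0.013, 0.632], [0.521, 0.58, -0.627]]
ft_force: [-0.3, -0.9, -1.2]
grip_width: 0.0173
```

Run:
```python
from fk import *
M=lift_pose(); 
o=along(TR,TY,-.205,.0205,.0045); p,R=ltcp(o,TY,pitch=-.1); plan(p,R,step=.009,grip=-1,nd=3)
```

```text
t 20.68 lifter o [0.5196 0.2831 0.021 ] yaw,pitch,roll [-0.76 -0.15 -0.03] F [-0.34 -0.87 -1.22] T [-0.47  0.44 -0.05] w 0.0173 q [  2.  29. 118.  96.  38. -95.]
dist mm 77.5 rot 0.17 rows 9
[[[0.158,-0.352,-0.191],[0.0001,0.0001,-0.0],-1],[[0.158,-0.352,-0.191],[0.0001,0.0001,-0.0],-1],[[0.158,-0.353,-0.191],[0.0001,0.0001,-0.0],-1],[[0.158,-0.353,-0.191],[0.0001,0.0001,-0.0],-1],[[0.158,-0.353,-0.19],[0.0001,0.0001,-0.0],-1],[[0.158,-0.353,-0.19],[0.0001,0.0001,-0.0],-1],[[0.158,-0.353,-0.19],[0.0001,0.0001,-0.0],-1],[[0.158,-0.353,-0.19],[0.0001,0.0001,-0.0],-1],[[0.158,-0.353,-0.19],[0.0001,0.0001,-0.0],-1]]
```

Request:
move_arm([
  [[0.158,-0.353,-0.19],[0,0,0],-1],
  [[0.158,-0.353,-0.19],[0,0,0],-1],
  [[0.158,-0.353,-0.19],[0,0,0],-1],
  [[0.158,-0.353,-0.19],[0,0,0],-1],
  [[0.158,-0.353,-0.19],[0,0,0],-1],
  [[0.158,-0.353,-0.19],[0,0,0],-1],
  [[0.158,-0.353,-0.19],[0,0,0],-1],
  [[0.158,-0.353,-0.19],[0,0,0],-1],
  [[0,0,0],[0,0,0],-1],
])

```text
time_s: 21.43
position: [0.3971, 0.2965, 0.0856]
tool_rot: [[-0.358, 0.816, 0.454], [0.776, -0.011, 0.631], [0.52, 0.578, -0.629]]
ft_force: [-0.3, 0.2, -2.3]
grip_width: 0.0175
```

Run:
```python
from fk import *
M=lift_pose(); d=cam("top"); c,r=plate_top(d,.042,(170,100,290,220)); print("plate",c.round(4),round(r,4),"err",(np.array(TR)-c).round(4))
cv2.imwrite("pics/o.png",cv2.resize(d["img"][110:230,170:290],(600,600),interpolation=cv2.INTER_CUBIC))
o=M[:3,3]+[0,-.004,.055]; p,R=ltcp(o,TY); plan(p,R,step=.009,grip=-1,nd=3)
```

```text
t 21.43 lifter o [0.4388 0.2839 0.0211] yaw,pitch,roll [-0.75 -0.03 -0.18] F [-0.26  0.22 -2.27] T [-0.42  0.4  -0.01] w 0.0175 q [   3.   27.  130.  108.   39. -109.]
plate [0.6477 0.2795] 0.065 err [-0.0007 -0.0018]
dist mm 55.1 rot 0.25 rows 7
[[[0.182,0.222,-0.269],[0.0001,0.0003,0.0],-1],[[0.182,0.222,-0.269],[0.0001,0.0003,0.0],-1],[[0.183,0.222,-0.269],[0.0001,0.0003,0.0],-1],[[0.183,0.222,-0.269],[0.0001,0.0003,0.0],-1],[[0.183,0.221,-0.269],[0.0001,0.0003,0.0],-1],[[0.183,0.221,-0.269],[0.0001,0.0003,0.0],-1],[[0.183,0.221,-0.269],[0.0001,0.0003,0.0],-1]]
```

View pics/o.png

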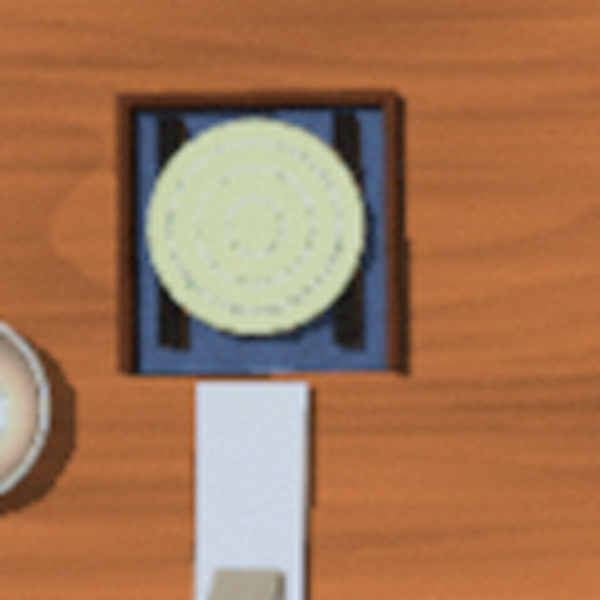

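The plate is on both runners and within 2 mm of centre, and the blade is clear of the tray. I'll carry the lifter to the right and lay it on the open bench.

Run:
```python
from fk import *
for o in ((.45,.05,.05),(.45,.05,0.)): print(ik(*ltcp(o,-4)).round(0))
p,R=ltcp((.45,.05,.05),-4); plan(p,R,step=.0145,grip=-1)
```

```text
[ -41.   21.  130.  -67.   58. -102.]
[ -41.   31.  133.  -75.   54. -118.]
dist mm 233.8 rot 3.25 rows 17
[[[-0.5,0.08,-0.47],[-0.0008,-0.0008,0.0011],-1],[[-0.5,0.09,-0.47],[-0.0008,-0.0008,0.0011],-1],[[-0.5,0.09,-0.47],[-0.0008,-0.0008,0.0011],-1],[[-0.5,0.09,-0.47],[-0.0008,-0.0008,0.0011],-1],[[-0.5,0.09,-0.46],[-0.0008,-0.0008,0.0011],-1],[[-0.5,0.09,-0.46],[-0.0008,-0.0008,0.0011],-1],[[-0.5,0.09,-0.46],[-0.0008,-0.0008,0.0011],-1],[[-0.5,0.1,-0.46],[-0.0008,-0.0008,0.0011],-1],[[-0.5,0.1,-0.46],[-0.0008,-0.0008,0.0011],-1],[[-0.5,0.1,-0.46],[-0.0008,-0.0008,0.0011],-1],[[-0.5,0.1,-0.46],[-0.0008,-0.0008,0.0011],-1],[[-0.5,0.1,-0.46],[-0.0008,-0.0008,0.0011],-1]]
[[[-0.5,0.11,-0.46],[-0.0008,-0.0008,0.0011],-1],[[-0.5,0.11,-0.45],[-0.0008,-0.0008,0.0011],-1],[[-0.51,0.11,-0.45],[-0.0008,-0.0008,0.0011],-1],[[-0.51,0.11,-0.45],[-0.0008,-0.0008,0.0011],-1],[[-0.51,0.11,-0.45],[-0.0008,-0.0008,0.0011],-1]]
```

Request:
move_arm([
  [[-0.5,0.08,-0.47],[-0.001,-0.001,0.001],-1],
  [[-0.5,0.09,-0.47],[-0.001,-0.001,0.001],-1],
  [[-0.5,0.09,-0.47],[-0.001,-0.001,0.001],-1],
  [[-0.5,0.09,-0.47],[-0.001,-0.001,0.001],-1],
  [[-0.5,0.09,-0.46],[-0.001,-0.001,0.001],-1],
  [[-0.5,0.09,-0.46],[-0.001,-0.001,0.001],-1],
  [[-0.5,0.09,-0.46],[-0.001,-0.001,0.001],-1],
  [[-0.5,0.1,-0.46],[-0.001,-0.001,0.001],-1],
  [[-0.5,0.1,-0.46],[-0.001,-0.001,0.001],-1],
  [[-0.5,0.1,-0.46],[-0.001,-0.001,0.001],-1],
  [[-0.5,0.1,-0.46],[-0.001,-0.001,0.001],-1],
  [[-0.5,0.1,-0.46],[-0.001,-0.001,0.001],-1],
])

```text
time_s: 22.48
position: [0.4097, 0.1251, 0.1088]
tool_rot: [[-0.331, 0.807, 0.489], [0.793, -0.043, 0.607], [0.511, 0.589, -0.626]]
ft_force: [-0.3, -0.7, -2.1]
grip_width: 0.0171
```

Run:
```python
from fk import *
lift_pose(); p,R=ltcp((.51,.03,.02),-4); plan(p,R,step=.011,grip=-1)
```

```text
t 22.48 lifter o [0.4516 0.1104 0.0449] yaw,pitch,roll [-3.19 -0.79 -0.44] F [-0.32 -0.68 -2.12] T [-0.44  0.49 -0.03] w 0.0171 q [ -31.   21.  132.   77.   52. -105.]
dist mm 102.9 rot 1.21 rows 10
[[[-0.48,0.19,-0.02],[0.0,-0.0001,0.001],-1],[[-0.48,0.19,-0.02],[0.0,-0.0001,0.001],-1],[[-0.48,0.19,-0.02],[0.0,-0.0001,0.001],-1],[[-0.48,0.19,-0.02],[0.0,-0.0001,0.001],-1],[[-0.48,0.19,-0.02],[0.0,-0.0001,0.001],-1],[[-0.48,0.19,-0.02],[0.0,-0.0001,0.001],-1],[[-0.48,0.19,-0.02],[0.0,-0.0001,0.001],-1],[[-0.48,0.19,-0.02],[0.0,-0.0001,0.001],-1],[[-0.48,0.19,-0.02],[0.0,-0.0001,0.001],-1],[[-0.48,0.19,-0.02],[0.0,-0.0001,0.001],-1]]
```

Request:
move_arm([
  [[-0.48,0.19,-0.02],[0,0,0.001],-1],
  [[-0.48,0.19,-0.02],[0,0,0.001],-1],
  [[-0.48,0.19,-0.02],[0,0,0.001],-1],
  [[-0.48,0.19,-0.02],[0,0,0.001],-1],
  [[-0.48,0.19,-0.02],[0,0,0.001],-1],
  [[-0.48,0.19,-0.02],[0,0,0.001],-1],
  [[-0.48,0.19,-0.02],[0,0,0.001],-1],
  [[-0.48,0.19,-0.02],[0,0,0.001],-1],
  [[-0.3,0.12,-0.02],[0,0,0.001],-1],
  [[0,0,0],[0,0,0],-1],
  [[0,0,0],[0,0,0],-1],
])

```text
time_s: 23.4
position: [0.4693, 0.0463, 0.0847]
tool_rot: [[-0.314, 0.812, 0.491], [0.794, -0.059, 0.605], [0.521, 0.58, -0.626]]
ft_force: [-0.6, 0.8, -1.4]
grip_width: 0.0173
```

Run:
```python
from fk import *
M=lift_pose(); o=M[:3,3].copy(); o[2]=.002; p,R=ltcp(o,-4); plan(p,R,step=.003,grip=-1,nd=3)
```

```text
t 23.4 lifter o [0.5104 0.0316 0.0203] yaw,pitch,roll [-4.04 -0.17 -0.02] F [-0.62  0.76 -1.37] T [-0.46  0.41  0.  ] w 0.0173 q [ -37.   29.  122.   70.   56. -102.]
dist mm 18.1 rot 0.17 rows 7
[[[-0.068,-0.074,0.081],[0.0002,0.0,0.0001],-1],[[-0.068,-0.074,0.081],[0.0002,0.0,0.0001],-1],[[-0.068,-0.074,0.082],[0.0002,0.0,0.0001],-1],[[-0.068,-0.074,0.082],[0.0002,0.0,0.0001],-1],[[-0.068,-0.074,0.082],[0.0002,0.0,0.0001],-1],[[-0.068,-0.074,0.082],[0.0002,0.0,0.0001],-1],[[-0.068,-0.074,0.082],[0.0002,0.0,0.0001],-1]]
```

Request:
move_arm([
  [[-0.065,-0.07,0.08],[0,0,0],-1],
  [[-0.065,-0.07,0.08],[0,0,0],-1],
  [[-0.065,-0.07,0.08],[0,0,0],-1],
  [[-0.065,-0.07,0.08],[0,0,0],-1],
  [[-0.065,-0.07,0.08],[0,0,0],-1],
  [[0,0,0],[0,0,0],-1],
])

```text
time_s: 23.9
position: [0.4684, 0.0481, 0.0713]
tool_rot: [[-0.315, 0.813, 0.49], [0.793, -0.059, 0.606], [0.522, 0.579, -0.626]]
ft_force: [0.2, -0.2, -1.5]
grip_width: 0.0171
```

Run:
```python
from fk import *
M=lift_pose(); o=M[:3,3].copy(); o[2]=.0; p,R=ltcp(o,-4); plan(p,R,step=.001,grip=-1,nd=3)
```

```text
t 23.9 lifter o [0.5095 0.0334 0.0068] yaw,pitch,roll [-3.96 -0.12  0.02] F [ 0.25 -0.16 -1.52] T [-0.45  0.44  0.  ] w 0.0171 q [ -37.   31.  123.   72.   55. -105.]
dist mm 6.7 rot 0.13 rows 7
[[[-0.025,-0.027,0.031],[0.0001,-0.0001,0.0001],-1],[[-0.025,-0.027,0.031],[0.0001,-0.0001,0.0001],-1],[[-0.025,-0.027,0.031],[0.0001,-0.0001,0.0001],-1],[[-0.025,-0.027,0.031],[0.0001,-0.0001,0.0001],-1],[[-0.025,-0.027,0.031],[0.0001,-0.0001,0.0001],-1],[[-0.025,-0.027,0.031],[0.0001,-0.0001,0.0001],-1],[[-0.025,-0.027,0.031],[0.0001,-0.0001,0.0001],-1]]
```

Request:
move_arm([
  [[-0.025,-0.027,0.03],[0,0,0],-1],
  [[-0.025,-0.027,0.03],[0,0,0],-1],
  [[-0.025,-0.027,0.03],[0,0,0],-1],
  [[-0.025,-0.027,0.03],[0,0,0],-1],
  [[-0.025,-0.027,0.03],[0,0,0],-1],
  [[-0.025,-0.027,0.03],[0,0,0],-1],
  [[0,0,0],[0,0,0],-1],
])

```text
time_s: 24.48
position: [0.4684, 0.0483, 0.0652]
tool_rot: [[-0.315, 0.813, 0.49], [0.793, -0.059, 0.607], [0.522, 0.58, -0.626]]
ft_force: [-0.8, -0.9, 1.3]
grip_width: 0.0172
```

Run:
```python
from fk import *
M=lift_pose(); o=M[:3,3].copy(); o[2]=.0; p,R=ltcp(o,-4); plan(p,R,step=.001,grip=-1,nd=3)
```

```text
t 24.48 lifter o [0.5095 0.0337 0.0007] yaw,pitch,roll [-3.94 -0.14  0.05] F [-0.76 -0.87  1.28] T [-0.31  0.38  0.06] w 0.0172 q [ -37.   32.  123.   73.   55. -106.]
dist mm 0.6 rot 0.16 rows 1
[[[-0.015,-0.011,0.026],[0.0008,-0.0006,0.0009],-1]]
```

The lifter has touched the bench: the vertical force reversed by about 3 N at z ≈ 0.7 mm. I'll release.

Request:
move_arm([
  [[0,0,0],[0,0,0],-0.2],
  [[0,0,0],[0,0,0],-0.1],
  [[0,0,0],[0,0,0],0],
  [[0,0,0],[0,0,0],0.2],
  [[0,0,0],[0,0,0],0.2],
  [[0,0,0],[0,0,0],0.2],
])

```text
time_s: 24.98
position: [0.4688, 0.0482, 0.0656]
tool_rot: [[-0.316, 0.812, 0.491], [0.793, -0.059, 0.607], [0.522, 0.581, -0.625]]
ft_force: [0.8, 0.5, 0.4]
grip_width: 0.0514
```

Run:
```python
from fk import *
s=readout.observe(); print(s["time_s"],s["position"],s["grip_width"],s["ft_force"])
d=cam("wrist"); cv2.imwrite("pics/q_wrist.png",d["img"])
```

```text
24.9833 [0.4687677  0.04822934 0.06561885] 0.051409609578884595 [0.82746148 0.48958301 0.41210198]
```

View pics/q_wrist.png

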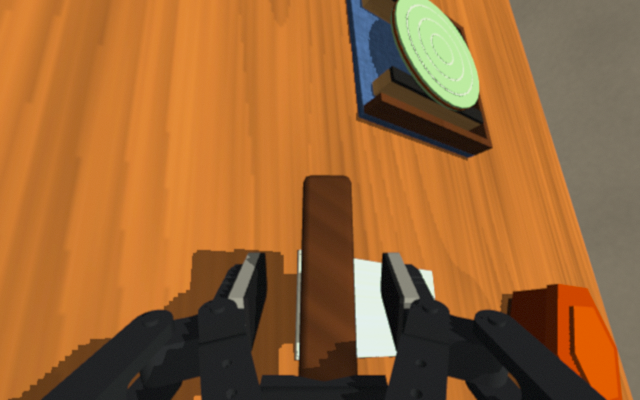

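The fingers are clear on both sides of the grip, at (240,280) and (405,280). I'll retreat along the tool axis.

Request:
move_arm([
  [[0,0,-0.4],[0,0,0],0.2],
  [[0,0,-0.6],[0,0,0],0.2],
  [[0,0,-0.6],[0,0,0],0.2],
  [[0,0,-0.6],[0,0,0],0.2],
  [[0,0,-0.6],[0,0,0],0.2],
  [[0,0,-0.6],[0,0,0],0.2],
  [[0,0,-0.6],[0,0,0],0.2],
  [[0,0,-0.6],[0,0,0],0.2],
  [[0,0,-0.3],[0,0,0],0.2],
  [[0,0,0],[0,0,0],0.2],
  [[0,0,0],[0,0,0],0.2],
  [[0,0,0],[0,0,0],0.2],
])

```text
time_s: 26.03
position: [0.4154, -0.0155, 0.1313]
tool_rot: [[-0.314, 0.814, 0.489], [0.794, -0.058, 0.605], [0.521, 0.578, -0.628]]
ft_force: [0.4, -0.6, -0.2]
grip_width: 0.0514
```

Run:
```python
from fk import *
s=readout.observe(); print(s["time_s"],s["position"],s["ft_force"])
outs=[]
for n in("top","side"):
    d=cam(n); im=d["img"]; roi={"top":(170,100,290,220),"side":(150,215,320,330)}[n]
    c,r=plate_top(d,.042,roi); print(n,"plate",c.round(4),round(r,4),"err",(np.array(TR)-c).round(4))
    S=cv2.cvtColor(im,cv2.COLOR_BGR2HSV).astype(int); m=(S[...,1]<70)&(S[...,2]>110)
    cc=big(m,{"top":(265,140,345,230),"side":(215,190,330,280)}[n]); print("blade",np.round(rectw(d,cc,.003),1))
    cv2.imwrite(f"pics/r_{n}.png",im)
d=cam("wrist"); cv2.imwrite("pics/r_wrist.png",d["img"])
```

```text
26.0333 [ 0.41544907 -0.0154983   0.13125882] [ 0.35672182 -0.6333432  -0.21519462]
top plate [0.6477 0.2794] 0.065 err [-0.0007 -0.0017]
blade [557.4  32.6  67.4 139.5  86. ]
side plate [0.6485 0.277 ] 0.0661 err [-0.0015  0.0007]
blade [559.6  31.2  67.  134.9  86.2]
```

View pics/r_top.png

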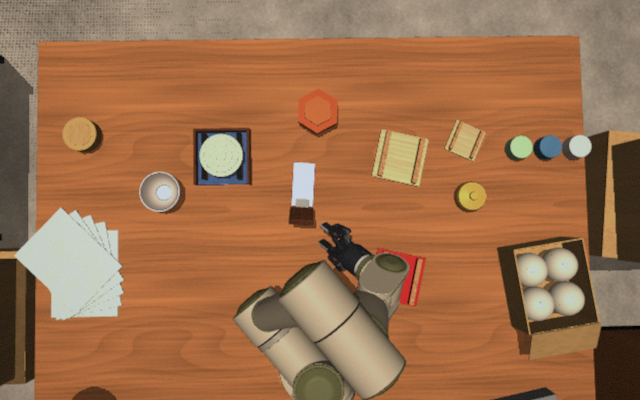

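View pics/r_side.png

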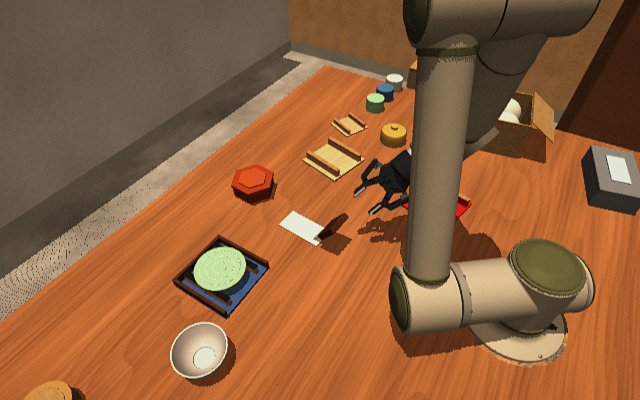

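The plate is at (221,156) on both tray runners. The blade is at (303,185), flat on the bench, free and well clear. The hexagonal box (318,111), bowl (160,192) and tin (471,196) are at their original pixels. I'll hand in.

Run:
```python
from rig import job
print(job.close_job())
```

```text
the job is handed in; nothing more can be done
None
```

The plate is on the tray's two runners, about 2 mm off centre or less, and the job was handed in at about 26 s of the 69 s allowed. The hand-in reports no verdict, so the checks below are my own.

**What I did:** I gripped the lifter by its wooden grip, slid the blade between the rest's runners and lifted the plate clear. I carried it level to the tray, lowered it slowly and drew the blade out. The lifter was then laid flat on open bench and released.

**Last checks:**
- **Plate:** its centre is 1.7–1.8 mm from the tray's in both the top and side views. It looked flat on both runners.
- **Lifter:** the blade middle is at about (0.558, 0.032), roughly 26 cm from the plate's centre and clear of the tray. Its outline fits a blade lying on the bench in both views, with the gripper well away.
- **Bystanders:** the bowl, hexagonal box and tin are at the same pixels as at the start.

**What went wrong or disagreed:**
- **First approach:** the straight approach along the grip's slope stopped at a wrist joint's 10° limit, just short of the grip. I backed off and gripped with the tool leaned 40° sideways in the plane of the slab, with the pads still flat.
- **Measured positions:** the two cameras differ by about 2 mm on the plate and blade, which is within the calibration. One rough side-view reading of the tray's front edge was about 12 mm off the top view; I used the top view because it matched the tray's given sizes.

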